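Zero the gauge and hold a wood slice against its sprung plunger

ROBOT

A 6-joint arm with a two-finger parallel gripper is mounted at the origin on the work surface. World frame = base frame: x ahead of the robot, y to its left, z up, the work surface at z = 0. Lengths are in m, angles in rad, forces in N, time in s.
With the tool pointing down it reaches from about 0.225 to 0.875 m from the base axis. Payload 3.4 kg.
Tool frame: the origin (TCP) lies between the finger pads; the fingertips stand 25 mm ahead of it and the grasp point (between the pads) lies 6 mm ahead of it (manip.tips_ahead is the distance from the TCP to the fingertips, in m); z points along the fingers, x is the direction in which the jaws open and shut, and the axes are right-handed (so a half turn about z gives the same grasp; the last joint's range is limited). The gripper opens to 85 mm and grips with 20 to 120 N. Pads are 22 mm wide; open, the fingers measure 114 mm over their backs; the gripper's body (76 mm by 85 mm) begins 54 mm behind the grasp point. The pads swing forward as they close: fully open they stand 13 mm farther back than shut.
Start: joints at [1.084, 0.276, 1.505, -0, 1.361, -0.121], TCP at [0.206, 0.537, 0.256] pointing down, gripper open.
Joint ranges: [-2.89, 2.89], [-0.75, 2.08], [0.22, 2.7], [-1.18, 4.32], [0.11, 2.71], [-2.7, 2.7]. Speed limits (rad/s): [2.57, 2.57, 3.14, 3.14, 3.14, 3.14].

INTERFACE

Orientations are given as a unit quaternion [w, x, y, z].
In Python, from rig import manip gives the robot as it stands. The module is installed in compiled form; this text tells all that it offers.
- The arm moves only by the tool send_rows, never from a script. Its argument "plan" is a list of rows, each an object with "linear": the shift along the tool's x, y, z in m, a list of three; "delta_rot": the turn, a rotation vector about the tool's x, y, z in degrees, a list of three; "fingers": the finger opening in m, from 0 to 0.0854. A call has 1 to 12 rows; each row shifts and turns the pose as measured when the row begins, along the tool's axes as they then stand; what a row does not reach is not made up. A row lasts 1/12 s, in which the tool goes at most 41.7 mm and 7.16 degrees, less where a joint would pass 70% of its speed; a pose out of reach is approached as far as the arm can. A call with a gripper value outside its range is refused whole. The fingers move at their own pace and stop on an object; "force" is the grip in N (left out, the last holds). Time passes only in rows, so rows that do not move let the fingers close. It gives the time, the measured TCP pose, the force and the opening at its end, in the units of the state.
- manip.get_state(): the state, without advancing time (a new reading comes with each control period).
- manip.get_image(name): name is "scene" or "top" or "wrist"; returns the picture (384x512x3 uint8, red, green, blue); there is no depth.
- manip.camera_info(name): a dict with "K" (3x3 intrinsics, pixels), "dist" ([k1, k2, p1, p2, k3] as OpenCV has them; the pictures are not rectified), "rvec" (rotation vector, rad) and "tvec" (3), from world to camera coordinates, as OpenCV has them. Camera axes: x right, y down, z forward; pixel columns grow to the right and rows downward; lengths in m; the calibration is good to about 2 mm. A picture is of the moment at which its call begins: read the wrist's pose just before it. camera_info takes no time and is no camera call; for the wrist camera it gives the pose at the moment of the call.
- manip.sign_off(): hands the job in, once; it reports no verdict.
Trained networks look in the newest picture that a camera, given by its name, has taken for a name from the list of things; names that differ only in an ending like _2 or _b are one class to them, and where a whole thing is asked for, a point or a joint stands for the part that bears it (a point fixed in the world has none). Each returns a list of dicts, best first, with "p" (0 to 1); they miss things now and then, are a little off and sometimes report something else, mostly with a low value. They report only what shows in the picture. A call takes as long as a camera call. They do not tell look-alikes from the thing itself.
- manip.find_in(thing, camera): "extent" ([left, top, right, bottom] in pixels, round what is visible of it).
- manip.masks_of(thing, camera): "pixels" (384x512 bool, what is visible of it) and "extent" ([left, top, right, bottom] in pixels, round what is visible of it).
The state is a dict: "clock": time; "qpos": joint angles; "qd": joint speeds; "effort": joint torques, N m; "position": TCP position; "ee_rot": TCP orientation; "contact_force": force on the tool from outside, world axes, zero at the start; "moment": the same for the moment, N m; "width": finger opening in m.
Only numpy, scipy, OpenCV 4.12 (cv2) and the standard library are available. Lean on these libraries where they do the work, as an engineer would, in place of code of your own. Each camera call takes 0.05 s, during which the arm holds its last target. There are 200 camera calls.

TASK

Check a wood slice on the digital gauge: with the stylus from the wooden stand press the gauge's small recessed zero button fully down while nothing touches the plunger, and put the stylus back in its stand. Then push the thick wood slice, lying flat on the gauge plate, against the sprung plunger until it meets the two stop pins, without forcing it, and finish while holding it pressed there with the gripper. Leave the cup, the jar and the thin slice alone.

Things in the scene. Friction and masses are not known exactly. Their poses are not given: they have to be found in the camera images.
- gauge: Gauge, fixed to the table: aluminium plate 180 x 110 x 12 mm. Origin under the plate's centre, on the table; z up; x runs from the plate's open front towards the grey housing and is the push direction (roughly away from the robot). Housing 55 x 80 mm at x = +32 to +87 mm, top 52 mm above the table. The plate is bare from x = -90 mm to the plunger and pins, with open sides.
- stops: The hard stop: two upright steel pins, 10 mm diameter, 30 mm tall above the plate (tops 42 mm above the table), fixed to the plate at gauge x = 0, y = +18 and -18 mm. Origin midway between the feet of the pins, on the plate's top.
- plunger_tip (a point): Rounded front tip of the gauge's horizontal steel plunger (8 mm rod, 10 mm ball end), on the centreline between the pins, 24 mm above the table; free, it stands at gauge x = -9.8 mm. It is pushed along gauge +x; its spring gives 3 N at first touch and 0.5 N more per mm.
- plunger (a joint): Travel of the plunger in m: 0 free, about 0.010 (8 N) when the thick slice meets both pins, 0.014 at most. Springs back when let go.
- seat (a point): Point fixed on the gauge, 24 mm above the table, where the centre of the thick slice is when the slice lies on the plate and touches both pins (gauge x = -28.8 mm, y = 0).
- zero_recess (a point): Centre of the mouth of the square recess (12 x 12 mm) in the housing's top, 52 mm above the table, at gauge x = +68 mm, y = 0. The zero button, a white disc of 10 mm diameter, lies in it 5 mm below the mouth.
- zero (a joint): Travel of the zero button in m, down: 0 free, 0.004 fully down. Spring: 1 N at first touch, 4 N fully down; comes back up when let go.
- stand: Wooden stylus stand, fixed: block 60 x 60 x 55 mm (height 55), origin at the centre of its underside. A vertical hole of 15 mm diameter goes through its centre; the stylus hangs in it by its collar.
- stylus_handle (a point): Centre of the handle of the loose upright stylus (115 mm long, 40 g; z towards the handle's end): wooden handle 14 mm thick, 35 mm below to 35 mm above this point; brass collar 26 mm wide, 35 to 40 mm below; steel tip 6 mm thick, ending 80 mm below. In the stand the collar rests on the stand's top and this point is 95 mm above the table.
- stylus: The same stylus; origin at the end of its steel tip, z towards the handle.
- slice_center (a point): Centre (half-way up) of the thick wood slice: a loose round disc 58 mm in diameter and 24 mm thick with dark bark rim and light sawn faces, 30 to 65 g, lying flat on the table at the start.
- slice: The same thick wood slice; origin at the centre of its underside.
- thin_slice: Bystander: small thin wood slice, 40 mm in diameter, 10 mm thick, lying flat; origin at the centre of its underside.
- cup: Bystander: empty white plastic cup, rim 74 mm across, 95 mm tall; origin at the centre of its underside.
- jar: Bystander: small closed paint jar, 44 mm in diameter, 55 mm tall, black cap; origin at the centre of its underside.
Not all that is in view belongs to the job. What is meant by the slice is not red or turquoise, and is the larger of those in its own colour.

How it is judged:
By the outcome, as a careful person would: the job done as asked, in the order asked, and still so for the second after the job is handed in, while the arm keeps its last pose, push and grip.
It also fails if it takes over 72 s, if anything falls off the work surface, if the arm or the gripper's body presses on something with over 40 N, if the wrist force passes 120 N, or if a joint passes its speed limit or range.

## Working session

There is one attempt and no reset: what is moved stays moved. The work goes in short steps, Python scripts to look and compute and a tool call to move; the robot and the scene stay as the last step left them, time stands still between calls to the robot, and variables do not carry over. Pictures are saved under pics/ and viewed, about 8 in all and at most 12, crops included, and the job is handed in when it is done.

Besides the shell and the picture viewer there is one more tool, called in YAML: its name, and indented under it one key for each argument. send_rows: Moves the arm, as the interface text tells. Its arguments: {"type":"object","properties":{"plan":{"type":"array","items":{"type":"object","properties":{"linear":{"type":"array","items":{"type":"number"}},"delta_rot":{"type":"array","items":{"type":"number"}},"fingers":{"type":"number"}}}},"force":{"type":"number"}},"required":["plan"]}

```bash
mkdir -p pics
cat > h.py <<'E'
import numpy as np, cv2
from rig import manip
def ray(name,uv,z,ci=None):
    c=ci or manip.camera_info(name); R=cv2.Rodrigues(np.array(c["rvec"],float))[0]; t=np.array(c["tvec"],float).ravel()
    p=cv2.undistortPoints(np.array(uv,float).reshape(-1,1,2),np.array(c["K"],float),np.array(c["dist"],float)).reshape(-1,2)
    o=-R.T@t; d=np.c_[p,np.ones(len(p))]@R
    return o+d*((z-o[2])/d[:,2])[:,None]
def proj(name,P,ci=None):
    c=ci or manip.camera_info(name)
    return cv2.projectPoints(np.array(P,float).reshape(-1,3),np.array(c["rvec"],float),np.array(c["tvec"],float),np.array(c["K"],float),np.array(c["dist"],float))[0].reshape(-1,2)
def save(name,fn,crop=None,s=1):
    im=manip.get_image(name)
    o=im
    if crop: o=o[crop[1]:crop[3],crop[0]:crop[2]]
    if s!=1:o=cv2.resize(o,None,fx=s,fy=s,interpolation=cv2.INTER_CUBIC)
    cv2.imwrite("pics/"+fn,o[:,:,::-1]); return im
E
python3 - <<'E'
from h import *
a=manip.get_image("scene");b=manip.get_image("top")
cv2.imwrite("pics/a.png",cv2.resize(np.vstack([a,b]),None,fx=.78,fy=.78)[:,:,::-1])
for th in ["gauge","stand","stylus","slice","thin_slice","cup","jar","zero"]:
    for cam in ["top"]:
        print(th,cam,[(round(float(d["p"]),2),np.round(d["extent"]).tolist()) for d in manip.find_in(th,cam)][:4])
s=manip.get_state();print({k:np.round(v,3) for k,v in s.items()})
E
```

```text
gauge top [(0.92, [214.0, 146.0, 296.0, 236.0])]
stand top [(0.87, [347.0, 260.0, 381.0, 296.0])]
stylus top [(0.68, [360.0, 264.0, 379.0, 282.0])]
slice top [(0.85, [148.0, 235.0, 176.0, 265.0]), (0.85, [162.0, 191.0, 185.0, 215.0]), (0.78, [199.0, 255.0, 226.0, 280.0]), (0.55, [106.0, 223.0, 131.0, 240.0])]
thin_slice top [(0.61, [263.0, 116.0, 278.0, 131.0])]
cup top [(0.97, [382.0, 143.0, 425.0, 184.0])]
jar top [(0.69, [156.0, 118.0, 175.0, 145.0]), (0.28, [146.0, 235.0, 176.0, 262.0])]
zero top [(0.37, [253.0, 179.0, 259.0, 189.0])]
{'clock': np.float64(0.5), 'qpos': array([ 1.084,  0.276,  1.505, -0.   ,  1.361, -0.121]), 'qd': array([-0.001, -0.   , -0.001, -0.002, -0.   , -0.001]), 'effort': array([-1.0000e-03, -4.1626e+01, -2.4588e+01, -0.0000e+00,  1.0000e-03,
       -0.0000e+00]), 'position': array([0.206, 0.537, 0.256]), 'ee_rot': array([-0.   ,  0.824,  0.567,  0.   ]), 'contact_force': array([0.006, 0.906, 0.243]), 'moment': array([ 0.006, -0.004, -0.   ]), 'width': np.float64(0.085)}
```

View pics/a.png

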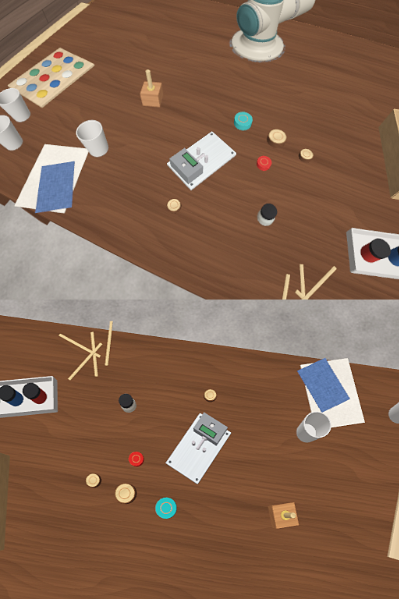

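Run:
```python
from h import *
im=manip.get_image("top")
A=cv2.resize(im[136:246,205:305],None,fx=5,fy=5,interpolation=cv2.INTER_CUBIC)
im2=manip.get_image("scene")
cv2.imwrite("pics/b.png",A[:,:,::-1])
def c(e): return [(e[0]+e[2])/2,(e[1]+e[3])/2]
for n,e,z in [("slice",[148,235,176,265],.018),("wood2",[106,223,131,240],.01),("red",[162,191,185,215],.01),("turq",[199,255,226,280],.02),("thin",[263,116,278,131],.005),("cup",[382,143,425,184],.05),("jar",[156,118,175,145],.03),("stand",[347,260,381,296],.03),("stylus",[360,264,379,282],.08),("gauge",[214,146,296,236],.012)]:
    print(n,np.round(ray("top",[c(e)],z)[0],3))
for th in ["gauge","stand","stylus","slice"]:
    for cam in ["top","scene"]:
        for d in manip.masks_of(th,cam)[:3]:
            m=np.array(d["pixels"],np.uint8); 
            if m.sum()==0: continue
            ys,xs=np.nonzero(m); r=cv2.minAreaRect(np.c_[xs,ys].astype(np.float32))
            print(th,cam,round(d["p"],2),xs.mean().round(1),ys.mean().round(1),len(xs),d["extent"],np.round(cv2.boxPoints(r),1).tolist())
ci=manip.camera_info("top"); print(ci)
```

```text
slice [0.45  0.195 0.018]
wood2 [0.476 0.3   0.01 ]
red [0.556 0.191 0.01 ]
turq [0.429 0.08  0.02 ]
thin [0.776 0.001 0.005]
cup [ 0.71  -0.301  0.05 ]
jar [0.713 0.234 0.03 ]
stand [ 0.453 -0.243  0.03 ]
stylus [ 0.463 -0.241  0.08 ]
gauge [0.61  0.014 0.012]
gauge top 0.67 254.8 189.5 4045 [213.0, 145.4, 295.9, 239.3] [[210.89999389648438, 209.6999969482422], [257.0, 139.5], [299.5, 167.39999389648438], [253.39999389648438, 237.60000610351562]]
gauge scene 0.81 257.1 204.4 3352 [214.7, 168.7, 303.8, 241.8] [[211.3000030517578, 207.3000030517578], [272.3999938964844, 158.89999389648438], [302.8999938964844, 197.5], [241.8000030517578, 245.89999389648438]]
stand top 0.84 361.1 276.8 782 [343.6, 259.7, 382.4, 293.8] [[343.20001220703125, 264.5], [378.3999938964844, 260.1000061035156], [382.0, 289.1000061035156], [346.79998779296875, 293.5]]
stand top 0.62 257.1 184.8 51 [254.4, 179.0, 261.5, 192.7] [[251.60000610351562, 190.10000610351562], [259.6000061035156, 178.10000610351562], [262.3999938964844, 179.89999389648438], [254.39999389648438, 191.89999389648438]]
stand scene 0.65 194.
[... 1158 characters left out ...]
218.0], [329.0, 218.0]]
slice scene 0.7 354.2 177.5 475 [343.0, 163.5, 370.2, 190.4] [[339.70001220703125, 184.89999389648438], [347.1000061035156, 162.6999969482422], [369.0, 170.0], [361.6000061035156, 192.1999969482422]]
slice scene 0.69 391.0 198.9 243 [379.1, 188.7, 401.4, 207.7] [[382.0, 191.0], [399.0, 191.0], [399.0, 207.0], [382.0, 207.0]]
{'K': array([[423.02788572,   0.        , 256.18903714],
       [  0.        , 423.02788572, 187.48397149],
       [  0.        ,   0.        ,   1.        ]]), 'dist': array([0.00075468, 0.        , 0.        , 0.        , 0.        ]), 'rvec': array([ 2.2567394 , -1.95378531,  0.20428578]), 'tvec': array([-0.07621054,  0.6031508 ,  0.84385231])}
```

View pics/b.png

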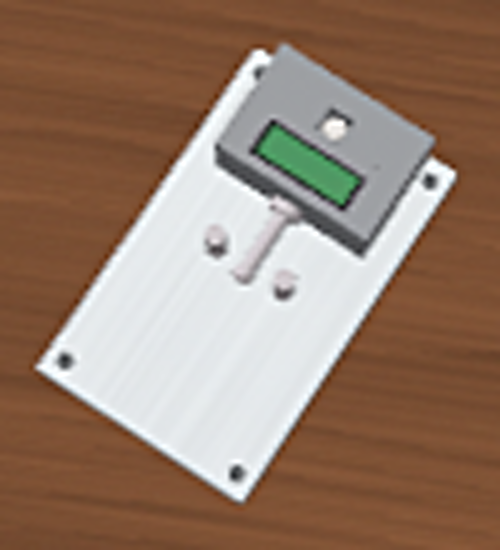

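```bash
cat >> h.py <<'E'
from scipy.spatial.transform import Rotation as Ro
def tool():
    s=manip.get_state(); q=s["ee_rot"]; return np.array(s["position"]),Ro.from_quat([q[1],q[2],q[3],q[0]]),s
def to(p,xdir=None):
    """tool-frame shift to world p; delta_rot (deg) to make the tool point down with x along angle xdir (rad, mod pi)"""
    p0,R,s=tool(); out=R.inv().apply(np.array(p)-p0)
    rv=None
    if xdir is not None:
        best=None
        for a in (xdir,xdir+np.pi):
            x=np.array([np.cos(a),np.sin(a),0]);z=np.array([0,0,-1.]);T=Ro.from_matrix(np.c_[x,np.cross(z,x),z])
            r=(R.inv()*T).as_rotvec(degrees=True)
            if best is None or np.linalg.norm(r)<np.linalg.norm(best): best=r
        rv=np.round(best,2)
    print("shift mm",np.round(out*1000,1),"rot",rv,"q6",round(s["qpos"][5],2))
def st():
    p,R,s=tool(); print("t",round(s["clock"],2),"pos",np.round(p,4),"F",np.round(s["contact_force"],1),"w",round(s["width"],4),"q",np.round(s["qpos"],2),"tilt",np.round(R.apply([0,0,1]),3),"xang",round(float(np.arctan2(*R.apply([1,0,0])[1::-1])),3))
E
python3 - <<'E'
from h import *
from scipy.optimize import least_squares
px=np.array([[37,368],[242,502],[457,177],[435,138],[285,43],[218,150],[365,245]])/5-.1+np.array([205,136])
# gauge frame: x toward housing, y left
G=np.array([[-90,55,12],[-90,-55,12],[90,-55,12],[87,-40,52],[87,40,52],[32,40,52],[32,-40,52]])/1000
def W(v,P): c,s=np.cos(v[2]),np.sin(v[2]); return np.c_[v[0]+c*P[:,0]-s*P[:,1],v[1]+s*P[:,0]+c*P[:,1],P[:,2]]
f=lambda v:(proj("top",W(v,G))-px).ravel()
r=least_squares(f,[.61,.014,0.],loss="soft_l1"); print(r.x,np.round(r.fun.reshape(-1,2),1).tolist())
for n,p in [("recess",[68,0,52]),("seat",[-28.8,0,24]),("tip",[-9.8,0,24])]:
    w=W(r.x,np.array([p])/1000); print(n,w.round(4),proj("top",w).round(1))
# stylus/stand from both
print("stand",ray("top",[[361.1,276.8]],.035),ray("scene",[[194.4,121.1]],.025),"stylus",ray("top",[[368.8,276]],.09),ray("scene",[[191.1,104.8]],.09))
print("slice",ray("top",[[160.8,248.3]],.018),ray("scene",[[354.2,177.5]],.018))
p,R,s=tool();c=manip.camera_info("wrist");Rc=cv2.Rodrigues(np.array(c["rvec"],float))[0]
o=-Rc.T@np.array(c["tvec"]).ravel(); print("cam in tool",R.inv().apply(o-p),"axis",R.inv().apply(Rc[2]),"right",R.inv().apply(Rc[0]))
to([.455,-.242,.25],-.5+np.pi/2)
E
```

```text
[ 0.61142752  0.01412949 -0.44242855] [[-0.2, 0.2], [-0.2, 0.7], [0.6, -0.3], [0.2, 0.5], [-0.3, 0.1], [-0.7, -1.2], [0.6, -0.4]]
recess [[ 0.6729 -0.015   0.052 ]] [[272.1 161.2]]
seat [[0.5854 0.0265 0.024 ]] [[247.7 199.7]]
tip [[0.6026 0.0183 0.024 ]] [[252.5 192.7]]
stand [[ 0.45426757 -0.23551596  0.035     ]] [[ 0.45719159 -0.24129637  0.025     ]] stylus [[ 0.45636416 -0.23699698  0.09      ]] [[ 0.46341145 -0.23699898  0.09      ]]
slice [[0.45302028 0.19829743 0.018     ]] [[0.45935513 0.19829982 0.018     ]]
cam in tool [-0.00021574 -0.07290503 -0.11807356] axis [-6.13563092e-04  2.88786881e-01  9.57393211e-01] right [ 9.99999719e-01 -2.34421425e-04  7.11578841e-04]
shift mm [-638.3  511.4    6.3] rot [-0.   -0.01  7.69] q6 -0.12
```

send_rows:
  plan:
    - {"delta_rot":[0,0,4.5],"linear":[0,0,0],"fingers":0.085}
    - {"linear":[-0.03,0.025,0]}
    - {"linear":[-0.03,0.025,0]}
    - {"linear":[-0.03,0.025,0]}
    - {"linear":[-0.03,0.025,0]}
    - {"linear":[-0.03,0.025,0]}
    - {"linear":[-0.03,0.025,0]}
    - {"linear":[-0.03,0.025,0]}
    - {"linear":[-0.03,0.025,0]}
    - {"linear":[-0.03,0.025,0]}
    - {"linear":[-0.03,0.025,0]}
    - {"linear":[-0.03,0.025,0]}

```text
$.plan[1]: bad value
```

```bash
python3 -c "
from h import *
st();to([.456-.04*.9,-.238+.04*.43,.25],1.128)"
```

```text
t 1.0 pos [0.2057 0.537  0.2564] F [ 0.7  0.3 -0.5] w 0.0854 q [ 1.08  0.28  1.5   0.    1.36 -0.12] tilt [ 0.  0. -1.] xang 1.205
shift mm [-631.   471.2    6.3] rot [-0.   -0.01  4.41] q6 -0.12
```

send_rows:
  plan:
    - {"delta_rot":[0,0,4.4],"linear":[0,0,0],"fingers":0.085}
    - {"linear":[-0.031,0.025,0],"delta_rot":[0,0,0],"fingers":0.085}
    - {"linear":[-0.031,0.025,0],"delta_rot":[0,0,0],"fingers":0.085}
    - {"linear":[-0.031,0.025,0],"delta_rot":[0,0,0],"fingers":0.085}
    - {"linear":[-0.031,0.025,0],"delta_rot":[0,0,0],"fingers":0.085}
    - {"linear":[-0.031,0.025,0],"delta_rot":[0,0,0],"fingers":0.085}
    - {"linear":[-0.031,0.025,0],"delta_rot":[0,0,0],"fingers":0.085}
    - {"linear":[-0.031,0.025,0],"delta_rot":[0,0,0],"fingers":0.085}
    - {"linear":[-0.031,0.025,0],"delta_rot":[0,0,0],"fingers":0.085}
    - {"linear":[-0.031,0.025,0],"delta_rot":[0,0,0],"fingers":0.085}
    - {"linear":[-0.031,0.025,0],"delta_rot":[0,0,0],"fingers":0.085}
    - {"linear":[-0.031,0.025,0],"delta_rot":[0,0,0],"fingers":0.085}

```text
clock: 2.0
position: [0.3099, 0.1032, 0.2539]
ee_rot: [-0.001, 0.841, 0.541, 0.005]
contact_force: [1.6, -0.4, -0.2]
width: 0.0848
```

```bash
python3 -c "
from h import *
st();to([.456-.04*.9,-.238+.04*.43,.25],1.128)"
```

```text
t 2.0 pos [0.3099 0.1032 0.2539] F [ 1.6 -0.4 -0.2] w 0.0848 q [ 0.1  -0.12  1.96  0.01  1.3  -1.04] tilt [ 0.008  0.007 -1.   ] xang 1.142
shift mm [-249.1  234.7    2.6] rot [ 0.26 -0.54  0.82] q6 -1.04
```

send_rows:
  plan:
    - {"linear":[-0.028,0.026,0],"delta_rot":[0,0,0],"fingers":0.085}
    - {"linear":[-0.028,0.026,0],"delta_rot":[0,0,0],"fingers":0.085}
    - {"linear":[-0.028,0.026,0],"delta_rot":[0,0,0],"fingers":0.085}
    - {"linear":[-0.028,0.026,0],"delta_rot":[0,0,0],"fingers":0.085}
    - {"linear":[-0.028,0.026,0],"delta_rot":[0,0,0],"fingers":0.085}
    - {"linear":[-0.028,0.026,0],"delta_rot":[0,0,0],"fingers":0.085}
    - {"linear":[-0.028,0.026,0],"delta_rot":[0,0,0],"fingers":0.085}
    - {"linear":[-0.028,0.026,0],"delta_rot":[0,0,0],"fingers":0.085}
    - {"linear":[-0.015,0.015,0],"delta_rot":[0.3,-0.5,0.8],"fingers":0.085}
    - {"linear":[0,0,0],"delta_rot":[0,0,0],"fingers":0.085}

```text
clock: 2.83
position: [0.4148, -0.2329, 0.2566]
ee_rot: [0.006, 0.848, 0.529, 0.004]
contact_force: [-0.2, 0.5, 0.2]
width: 0.0849
```

Run:
```python
from h import *
st();save("wrist","c.png")
ci=manip.camera_info("wrist")
for th in ["stand","stylus","stylus_handle"]:
  for d in manip.masks_of(th,"wrist")[:2]:
    m=np.array(d["pixels"]);ys,xs=np.nonzero(m)
    if len(xs): print(th,round(d["p"],2),d["extent"],xs.mean(),ys.mean())
print(proj("wrist",[[.456,-.238,.055],[.456,-.238,.13]]))
```

```text
t 2.83 pos [ 0.4148 -0.2329  0.2566] F [-0.2  0.5  0.2] w 0.0849 q [-0.66  0.12  1.71  0.    1.3  -1.78] tilt [ 0.013 -0.006 -1.   ] xang 1.115
stand 0.73 [231.5, 150.0, 313.2, 231.5] 270.06052141527005 188.49689633767846
stylus 0.98 [259.6, 187.9, 284.8, 236.4] 272.4816513761468 210.0091743119266
stylus_handle 0.88 [257.8, 186.3, 287.4, 236.7] 272.74612634088203 209.59713945172825
[[268.36493043 203.68892443]
 [270.85062884 235.72028628]]
```

View pics/c.png

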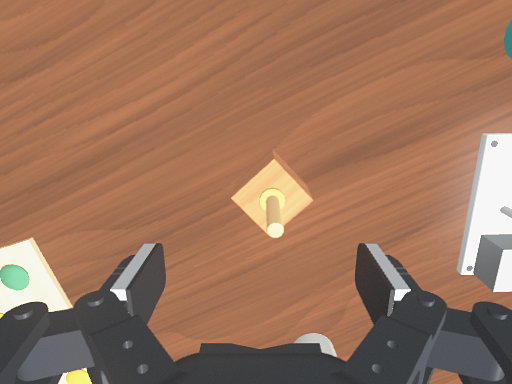

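Run:
```python
from h import *
print(ray("wrist",[[272.5,199.5]],.06),ray("wrist",[[276,231]],.13),ray("wrist",[[272,197.5]],.055))
p=(ray("wrist",[[272.5,199.5]],.06)+ray("wrist",[[276,231]],.13))[0]/2;p[2]=.101;to(p,1.128)
```

```text
[[ 0.45201387 -0.23162908  0.06      ]] [[ 0.45401396 -0.23244683  0.13      ]] [[ 0.45151844 -0.23174738  0.055     ]]
shift mm [ 12.6  37.1 156. ] rot [ 0.62 -0.19 -0.47] q6 -1.78
```

send_rows:
  plan:
    - {"linear":[0.006,0.019,0.035],"delta_rot":[0.6,-0.2,-0.5],"fingers":0.085}
    - {"linear":[0.006,0.018,0.035],"delta_rot":[0,0,0],"fingers":0.085}
    - {"linear":[0,0,0],"delta_rot":[0,0,0],"fingers":0.085}

```text
clock: 3.28
position: [0.4522, -0.2287, 0.1889]
ee_rot: [0.004, 0.844, 0.536, 0.002]
contact_force: [-0.4, 0.4, -0.7]
width: 0.085
```

Run:
```python
from h import *
st();to([.453,-.232,.101],1.128)
```

```text
t 3.28 pos [ 0.4522 -0.2287  0.1889] F [-0.4  0.4 -0.7] w 0.085 q [-0.61  0.22  1.76  0.    1.15 -1.74] tilt [ 0.007 -0.004 -1.   ] xang 1.132
shift mm [-2.6  1.4 87.9] rot [0.45 0.06 0.26] q6 -1.74
```

send_rows:
  plan:
    - {"linear":[-0.0025,0.0015,0.03],"delta_rot":[0.45,0,0.2],"fingers":0.085}
    - {"linear":[0,0,0.03],"delta_rot":[0,0,0],"fingers":0.085}
    - {"linear":[0,0,0.02],"delta_rot":[0,0,0],"fingers":0.085}
    - {"linear":[0,0,0.007],"delta_rot":[0,0,0],"fingers":0.085}
    - {"linear":[0,0,0],"delta_rot":[0,0,0],"fingers":0.085}

```text
clock: 3.7
position: [0.4518, -0.2245, 0.1039]
ee_rot: [0.001, 0.842, 0.539, 0.0]
contact_force: [0.0, 0.2, 0.5]
width: 0.085
```

Run:
```python
from h import *
st();to([.453,-.232,.101],1.128);im=save("wrist","d.png")
```

```text
t 3.7 pos [ 0.4518 -0.2245  0.1039] F [0.  0.2 0.5] w 0.085 q [-0.6   0.31  1.88 -0.    0.95 -1.74] tilt [ 0.001 -0.001 -1.   ] xang 1.14
shift mm [-6.3  4.2  2.9] rot [0.09 0.03 0.67] q6 -1.74
```

View pics/d.png

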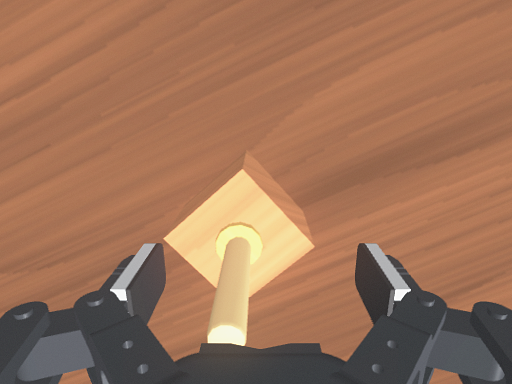

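send_rows:
  plan:
    - {"linear":[-0.0065,0.004,0.003],"delta_rot":[0,0,0.7],"fingers":0.085}
    - {"linear":[0,0,0],"delta_rot":[0,0,0],"fingers":0.085}

```text
clock: 3.92
position: [0.4542, -0.2327, 0.1048]
ee_rot: [0.004, 0.845, 0.535, 0.001]
contact_force: [0.8, -0.5, -0.5]
width: 0.0848
```

Run:
```python
from h import *
st();to([.453,-.232,.101],1.128)
m=[d for d in (manip.get_image("wrist") is not None and manip.find_in("stylus","wrist"))][:2]
print([(d["p"],d["extent"]) for d in m]); print(proj("wrist",[[.453,-.232,.06],[.453,-.232,.13]]))
```

```text
t 3.92 pos [ 0.4542 -0.2327  0.1048] F [ 0.8 -0.5 -0.5] w 0.0848 q [-0.61  0.31  1.87 -0.    0.95 -1.74] tilt [ 0.006 -0.005 -1.   ] xang 1.128
shift mm [ 0.1 -1.4  3.8] rot [0.43 0.09 0.01] q6 -1.74
[(0.65, [223.6, 210.9, 275.8, 338.2])]
[[259.85774669 226.47647084]
 [259.48412944 312.10053137]]
```

Run:
```python
from h import *
im=manip.get_image("wrist"); m=manip.masks_of("stylus","wrist")[0]["pixels"]
for y in range(200,345,10):
    xs=np.nonzero(m[y])[0]
    if len(xs): print(y,xs.min(),xs.max())
# edges of white pads for jaw centre
st()
```

```text
220 231 267
230 226 272
240 227 272
250 232 266
260 232 261
270 231 262
280 230 263
290 229 263
300 227 262
310 226 262
320 224 263
330 226 261
340 238 249
t 4.12 pos [ 0.4537 -0.2318  0.1044] F [-0.  -0.4 -0.3] w 0.0851 q [-0.61  0.31  1.87  0.    0.95 -1.74] tilt [ 0.005 -0.003 -1.   ] xang 1.128
```

Run:
```python
from h import *
a=ray("wrist",[[249.5,234]],.06)[0];b=ray("wrist",[[244,325]],.13)[0];print(a,b,proj("wrist",[a,b]))
p=(a+b)/2;p[2]=.101;to(p,1.128)
```

```text
[ 0.45393719 -0.23847469  0.06      ] [ 0.45473382 -0.2384862   0.13      ] [[249.5 234. ]
 [244.  325. ]]
shift mm [-5.7  3.4  3.5] rot [0.35 0.04 0.01] q6 -1.74
```

send_rows:
  force: 40
  plan:
    - {"linear":[-0.0057,0.0034,0.0035],"delta_rot":[0.35,0,0],"fingers":0.085}
    - {"linear":[0,0,0],"delta_rot":[0,0,0],"fingers":0.01}
    - {"linear":[0,0,0],"delta_rot":[0,0,0],"fingers":0.01}
    - {"linear":[0,0,0],"delta_rot":[0,0,0],"fingers":0.01}
    - {"linear":[0,0,0],"delta_rot":[0,0,0],"fingers":0.01}
    - {"linear":[0,0,0],"delta_rot":[0,0,0],"fingers":0.01}
    - {"linear":[0,0,0],"delta_rot":[0,0,0],"fingers":0.01}
    - {"linear":[0,0,0],"delta_rot":[0,0,0],"fingers":0.01}
    - {"linear":[0,0,0],"delta_rot":[0,0,0],"fingers":0.01}
    - {"linear":[0,0,0],"delta_rot":[0,0,0],"fingers":0.01}

```text
clock: 4.95
position: [0.4548, -0.2399, 0.1014]
ee_rot: [0.001, 0.845, 0.534, -0.0]
contact_force: [0.2, 0.2, -0.1]
width: 0.0131
```

Run:
```python
from h import *
st()
im=save("wrist","e.png",None,1)
```

```text
t 4.95 pos [ 0.4548 -0.2399  0.1014] F [ 0.2  0.2 -0.1] w 0.0131 q [-0.62  0.32  1.86 -0.    0.95 -1.75] tilt [ 0.    -0.001 -1.   ] xang 1.128
```

View pics/e.png

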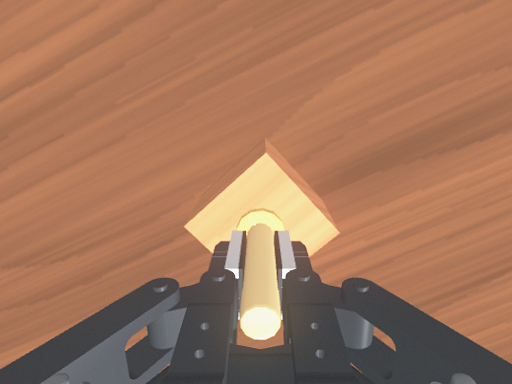

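Run:
```python
from h import *
print(ray("wrist",[[262,229.5]],.055),ray("wrist",[[260,233]],.06),ray("wrist",[[260.5,322]],.13))
to([.673,-.015,.19],1.128)
```

```text
[[ 0.4560592  -0.23955031  0.055     ]] [[ 0.455385   -0.24042526  0.06      ]] [[ 0.45493624 -0.23991198  0.13      ]]
shift mm [296.6 100.8 -88.8] rot [ 0.04  0.06 -0.01] q6 -1.75
```

send_rows:
  plan:
    - {"linear":[0,0,-0.02],"delta_rot":[0,0,0],"fingers":0.01}
    - {"linear":[0,0,-0.03],"delta_rot":[0,0,0],"fingers":0.01}
    - {"linear":[0,0,-0.03],"delta_rot":[0,0,0],"fingers":0.01}
    - {"linear":[0,0,-0.02],"delta_rot":[0,0,0],"fingers":0.01}
    - {"linear":[0,0,0],"delta_rot":[0,0,0],"fingers":0.01}

```text
clock: 5.42
position: [0.4532, -0.2383, 0.2028]
ee_rot: [-0.003, 0.845, 0.534, -0.002]
contact_force: [0.5, -0.3, -0.9]
width: 0.0129
```

Run:
```python
from h import *
st();to([.673,-.015,.19],1.128)
```

```text
t 5.42 pos [ 0.4532 -0.2383  0.2028] F [ 0.5 -0.3 -0.9] w 0.0129 q [-0.62  0.22  1.72 -0.    1.21 -1.75] tilt [-0.006  0.004 -1.   ] xang 1.128
shift mm [296.  102.9  12.3] rot [-0.4  -0.05 -0.02] q6 -1.75
```

send_rows:
  plan:
    - {"linear":[0.03,0.01,0],"delta_rot":[-0.4,0,0],"fingers":0.01}
    - {"linear":[0.03,0.01,0],"delta_rot":[0,0,0],"fingers":0.01}
    - {"linear":[0.03,0.01,0],"delta_rot":[0,0,0],"fingers":0.01}
    - {"linear":[0.03,0.01,0],"delta_rot":[0,0,0],"fingers":0.01}
    - {"linear":[0.03,0.01,0],"delta_rot":[0,0,0],"fingers":0.01}
    - {"linear":[0.03,0.01,0],"delta_rot":[0,0,0],"fingers":0.01}
    - {"linear":[0.03,0.01,0],"delta_rot":[0,0,0],"fingers":0.01}
    - {"linear":[0.03,0.01,0],"delta_rot":[0,0,0],"fingers":0.01}
    - {"linear":[0.03,0.01,0],"delta_rot":[0,0,0],"fingers":0.01}
    - {"linear":[0.02,0.01,0.01],"delta_rot":[0,0,0],"fingers":0.01}
    - {"linear":[0,0,0],"delta_rot":[0,0,0],"fingers":0.01}

```text
clock: 6.33
position: [0.6735, -0.0093, 0.1808]
ee_rot: [-0.003, 0.847, 0.532, -0.003]
contact_force: [-0.2, 0.1, -0.9]
width: 0.0127
```

Run:
```python
from h import *
st();to([.673,-.015,.165],1.128)
```

```text
t 6.33 pos [ 0.6735 -0.0093  0.1808] F [-0.2  0.1 -0.9] w 0.0127 q [-0.12  0.47  1.39  0.    1.29 -1.24] tilt [-0.009  0.001 -1.   ] xang 1.122
shift mm [-5.3  2.2 15.8] rot [-0.49  0.14 -0.34] q6 -1.24
```

send_rows:
  plan:
    - {"linear":[-0.005,0.002,0.008],"delta_rot":[-0.5,0.1,-0.3],"fingers":0.01}
    - {"linear":[0,0,0.008],"delta_rot":[0,0,0],"fingers":0.01}
    - {"linear":[0,0,0],"delta_rot":[0,0,0],"fingers":0.01}

```text
clock: 6.58
position: [0.672, -0.0127, 0.1594]
ee_rot: [-0.002, 0.844, 0.536, -0.003]
contact_force: [0.2, -0.9, -1.1]
width: 0.0127
```

Run:
```python
from h import *
st();to([.673,-.015,.165],1.128)
a=manip.get_image("wrist");b=manip.get_image("scene")
q=proj("scene",[[.673,-.015,.052]])[0].astype(int);r=proj("wrist",[[.673,-.015,.052]])[0];print(q,r, proj("top",[[.673,-.015,.052]]))
x,y=q
B=cv2.resize(b[y-60:y+40,x-65:x+65],(520,400),interpolation=cv2.INTER_CUBIC)
A=a[120:384,130:390]
A=cv2.resize(A,(394,400),interpolation=cv2.INTER_CUBIC)
o=np.hstack([A,B]);o=cv2.resize(o,None,fx=.87,fy=.87)
print(o.shape);cv2.imwrite("pics/f.png",o[:,:,::-1])
```

```text
t 6.58 pos [ 0.672  -0.0127  0.1594] F [ 0.2 -0.9 -1.1] w 0.0127 q [-0.12  0.48  1.42 -0.    1.24 -1.25] tilt [-0.006 -0.    -1.   ] xang 1.131
shift mm [-1.6  1.8 -5.6] rot [-0.33  0.17  0.17] q6 -1.25
[235 209] [258.73836717 194.66519117] [[272.11676925 161.19644177]]
(348, 795, 3)
```

View pics/f.png

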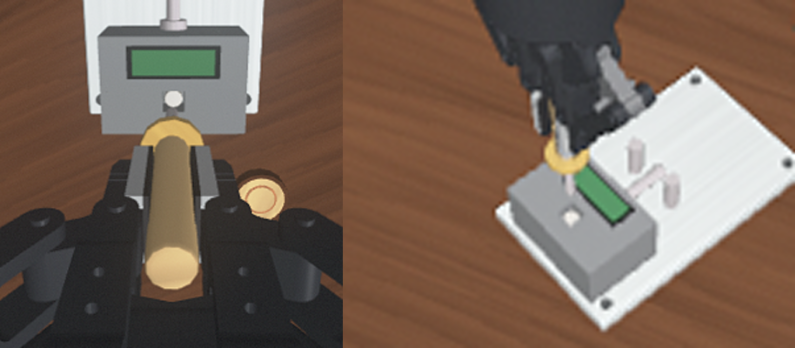

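```bash
cat >> h.py <<'E'
def look():
    c0=manip.camera_info("wrist"); p,R,s=tool(); im=manip.get_image("wrist"); c1=manip.camera_info("wrist")
    return im,c0,p,R
E
python3 - <<'E'
from h import *
im,c,p,R=look();st()
roi=im[180:212,240:285].astype(int)
w=(roi.min(2)>205)
n,l,sts,cen=cv2.connectedComponentsWithStats(w.astype(np.uint8))
for i in range(1,n): print(sts[i],cen[i]+[240,180])
print("proj tip",proj("wrist",[p+R.apply([0,0,.0864])],c),"tip dropped to .047",proj("wrist",[[p[0],p[1],.047]],c), "tool axis to .047",proj("wrist",[p+R.apply([0,0,p[2]-.047])],c))
for i in range(1,n): b=ray("wrist",[cen[i]+[240,180]],.047,c)[0];print(b,R.inv().apply(b-p))
cv2.imwrite("pics/g.png",cv2.resize(im[170:250,220:300],None,fx=6,fy=6,interpolation=cv2.INTER_CUBIC)[:,:,::-1])
E
```

```text
t 6.73 pos [ 0.6731 -0.0133  0.162 ] F [ 0.4  0.  -1.4] w 0.0129 q [-0.12  0.48  1.42 -0.    1.24 -1.25] tilt [-0.003 -0.001 -1.   ] xang 1.13
[ 16   8  12  11 104] [261.59615385 192.75961538]
proj tip [[260.33334057 203.10891156]] tip dropped to .047 [[260.68102946 191.07993363]] tool axis to .047 [[260.31534438 190.52365776]]
[ 0.67400872 -0.0131716   0.047     ] [0.00094976 0.00173288 0.11405831]
```

View pics/g.png

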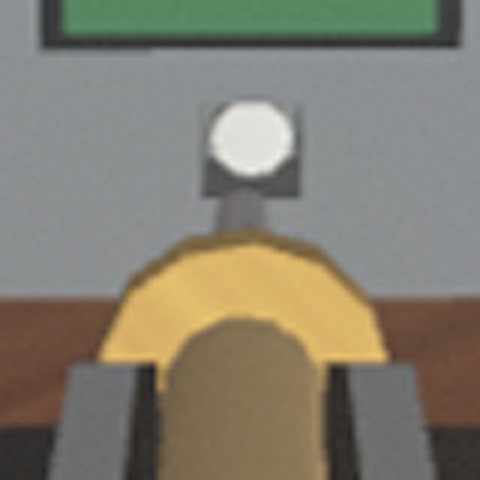

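send_rows:
  plan:
    - {"linear":[0.001,0.0017,0.01],"delta_rot":[-0.2,0.1,0.1],"fingers":0.01}
    - {"linear":[0,0,0.008],"delta_rot":[0,0,0],"fingers":0.01}
    - {"linear":[0,0,0],"delta_rot":[0,0,0],"fingers":0.01}

```text
clock: 6.98
position: [0.6757, -0.0144, 0.1446]
ee_rot: [0.002, 0.845, 0.534, 0.002]
contact_force: [-0.3, 0.2, -1.0]
width: 0.0129
```

```bash
cat > chk.py <<'E'
from h import *
im,c,p,R=look();st()
roi=im[160:230,235:290].astype(int);w=(roi.min(2)>200)
n,l,sts,cen=cv2.connectedComponentsWithStats(w.astype(np.uint8))
print("tip px",proj("wrist",[p+R.apply([0,0,.0864])],c).round(1),"mouth",proj("wrist",[[.674,-.0132,.052]],c).round(1))
for i in range(1,n):
    if sts[i][4]>25: print(sts[i],cen[i]+[235,160]);b=ray("wrist",[cen[i]+[235,160]],.047,c)[0];print(b,R.inv().apply(b-p).round(4))
to([.674,-.0132,.1294],1.128)
E
python3 chk.py
```

```text
t 7.03 pos [ 0.6759 -0.0144  0.1452] F [ 0.  -0.2 -0.1] w 0.013 q [-0.12  0.49  1.44 -0.    1.2  -1.25] tilt [ 0.006 -0.001 -1.   ] xang 1.127
tip px [[260.3 203.1]] mouth [[260.6 196.3]]
[ 19  28  14  12 128] [260.5703125 193.7578125]
[ 0.6738219  -0.01315917  0.047     ] [ 0.0002 -0.0028  0.0976]
shift mm [ 0.3 -2.4 15.8] rot [ 0.34 -0.08 -0.08] q6 -1.25
```

send_rows:
  plan:
    - {"linear":[0,-0.0022,0.002],"delta_rot":[0.3,-0.1,-0.1],"fingers":0.01}
    - {"linear":[0,0,0],"delta_rot":[0,0,0],"fingers":0.01}

```text
clock: 7.2
position: [0.6738, -0.0137, 0.1432]
ee_rot: [0.0, 0.845, 0.535, -0.0]
contact_force: [0.4, -0.1, -1.3]
width: 0.0128
```

```bash
python3 chk.py
```

```text
t 7.25 pos [ 0.6742 -0.0138  0.1436] F [ 0.5  0.8 -0.3] w 0.013 q [-0.12  0.49  1.44 -0.    1.2  -1.25] tilt [ 0.001 -0.001 -1.   ] xang 1.128
tip px [[260.4 203.1]] mouth [[261.2 200.7]]
[ 20  33  13  11 104] [261.28846154 197.40384615]
[ 0.67346196 -0.01288425  0.047     ] [ 0.0006 -0.0007  0.0962]
shift mm [ 0.5 -0.4 14.2] rot [ 0.09  0.01 -0.  ] q6 -1.25
```

send_rows:
  plan:
    - {"linear":[0.0005,-0.0003,0.004],"delta_rot":[0,0,0],"fingers":0.01}
    - {"linear":[0,0,0.004],"delta_rot":[0,0,0],"fingers":0.01}
    - {"linear":[0,0,0],"delta_rot":[0,0,0],"fingers":0.01}

```text
clock: 7.5
position: [0.6747, -0.0131, 0.1358]
ee_rot: [0.001, 0.845, 0.535, 0.001]
contact_force: [0.6, 0.0, -1.1]
width: 0.013
```

```bash
python3 chk.py
```

```text
t 7.55 pos [ 0.6748 -0.0132  0.1361] F [1.2 0.3 0.1] w 0.0134 q [-0.12  0.5   1.45 -0.    1.18 -1.25] tilt [ 0.004 -0.001 -1.   ] xang 1.128
tip px [[260.4 203.1]] mouth [[259.8 203.1]]
[18 35 14 10 88] [259.84090909 198.875     ]
[ 0.67294037 -0.01266431  0.047     ] [-0.0004 -0.0021  0.0888]
shift mm [-0.4 -0.7  6.7] rot [ 0.21 -0.04  0.01] q6 -1.25
```

send_rows:
  plan:
    - {"linear":[-0.0003,-0.0007,0.003],"delta_rot":[0.2,0,0],"fingers":0.01}
    - {"linear":[0,0,0.003],"delta_rot":[0,0,0],"fingers":0.01}
    - {"linear":[0,0,0],"delta_rot":[0,0,0],"fingers":0.01}

```text
clock: 7.8
position: [0.6746, -0.0131, 0.1304]
ee_rot: [0.0, 0.845, 0.535, 0.001]
contact_force: [-1.2, -0.5, 1.9]
width: 0.013
```

```bash
python3 chk.py
```

```text
t 7.85 pos [ 0.6746 -0.0131  0.1307] F [-1.1 -0.4  1.9] w 0.0129 q [-0.12  0.51  1.46  0.    1.17 -1.25] tilt [ 0.002  0.    -1.   ] xang 1.128
tip px [[260.4 203.1]] mouth [[259.7 206.4]]
[18 38 14  9 64] [259.390625 200.671875]
[ 0.67198326 -0.01247665  0.047     ] [-0.0006 -0.0027  0.0834]
shift mm [-0.3 -0.5  1.3] rot [ 0.1  -0.07  0.02] q6 -1.25
```

send_rows:
  plan:
    - {"linear":[0,0,0.002],"delta_rot":[0.1,0,0],"fingers":0.01}
    - {"linear":[0,0,0.0015],"delta_rot":[0,0,0],"fingers":0.01}
    - {"linear":[0,0,0.0015],"delta_rot":[0,0,0],"fingers":0.01}

```text
clock: 8.1
position: [0.675, -0.0133, 0.1284]
ee_rot: [0.0, 0.845, 0.535, 0.001]
contact_force: [-3.5, 0.4, 10.1]
width: 0.013
```

```bash
python3 -c "
from h import *
st();manip.get_image('top');st();manip.get_image('top');st()"
```

```text
t 8.1 pos [ 0.675  -0.0133  0.1284] F [-3.5  0.4 10.1] w 0.013 q [-0.12  0.51  1.46  0.    1.17 -1.25] tilt [ 0.002  0.001 -1.   ] xang 1.128
t 8.15 pos [ 0.675  -0.0133  0.1285] F [-1.8  0.3  7.4] w 0.0128 q [-0.12  0.51  1.46  0.    1.17 -1.25] tilt [ 0.002  0.001 -1.   ] xang 1.128
t 8.2 pos [ 0.675  -0.0133  0.1286] F [-2.4 -0.1  8.1] w 0.0126 q [-0.12  0.51  1.46  0.    1.17 -1.25] tilt [ 0.003  0.001 -1.   ] xang 1.128
```

send_rows:
  plan:
    - {"linear":[0,0,-0.01],"delta_rot":[0,0,0],"fingers":0.01}
    - {"linear":[0,0,-0.02],"delta_rot":[0,0,0],"fingers":0.01}
    - {"linear":[0,0,-0.03],"delta_rot":[0,0,0],"fingers":0.01}
    - {"linear":[0,0,-0.02],"delta_rot":[0,0,0],"fingers":0.01}

```text
clock: 8.53
position: [0.672, -0.013, 0.206]
ee_rot: [-0.003, 0.845, 0.535, -0.003]
contact_force: [0.8, 0.4, -0.1]
width: 0.0124
```

Run:
```python
from h import *
im,c,p,R=look();st();to([.4555,-.240,.2],1.128)
cv2.imwrite("pics/i.png",np.hstack([im[120:384,130:390],manip.get_image("scene")[100:364,100:380]])[:,:,::-1])
```

```text
t 8.58 pos [ 0.6738 -0.0132  0.21  ] F [2.1 0.5 2.5] w 0.0131 q [-0.12  0.45  1.35  0.    1.34 -1.25] tilt [-0.002  0.001 -1.   ] xang 1.128
shift mm [-298.4 -100.1   10.1] rot [-0.13 -0.02  0.02] q6 -1.25
```

View pics/i.png

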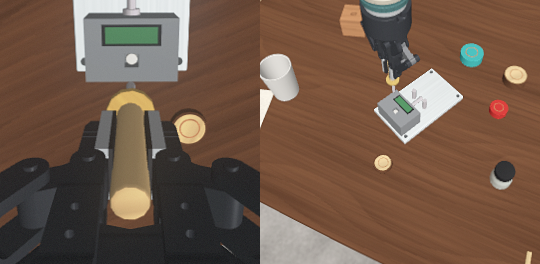

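send_rows:
  plan:
    - {"linear":[-0.03,-0.01,0],"delta_rot":[0,0,0],"fingers":0.01}
    - {"linear":[-0.03,-0.01,0],"delta_rot":[0,0,0],"fingers":0.01}
    - {"linear":[-0.03,-0.01,0],"delta_rot":[0,0,0],"fingers":0.01}
    - {"linear":[-0.03,-0.01,0],"delta_rot":[0,0,0],"fingers":0.01}
    - {"linear":[-0.03,-0.01,0],"delta_rot":[0,0,0],"fingers":0.01}
    - {"linear":[-0.03,-0.01,0],"delta_rot":[0,0,0],"fingers":0.01}
    - {"linear":[-0.03,-0.01,0],"delta_rot":[0,0,0],"fingers":0.01}
    - {"linear":[-0.03,-0.01,0],"delta_rot":[0,0,0],"fingers":0.01}
    - {"linear":[-0.03,-0.01,0],"delta_rot":[0,0,0],"fingers":0.01}
    - {"linear":[-0.025,-0.01,0.01],"delta_rot":[0,0,0],"fingers":0.01}
    - {"linear":[0,0,0],"delta_rot":[0,0,0],"fingers":0.01}

```text
clock: 9.55
position: [0.4451, -0.2416, 0.1853]
ee_rot: [-0.007, 0.843, 0.538, -0.003]
contact_force: [0.1, 1.4, 0.0]
width: 0.013
```

Run:
```python
from h import *
st();to([.4555,-.240,.16],1.128)
```

```text
t 9.55 pos [ 0.4451 -0.2416  0.1853] F [0.1 1.4 0. ] w 0.013 q [-0.63  0.23  1.75 -0.    1.17 -1.77] tilt [-0.013  0.008 -1.   ] xang 1.136
shift mm [ 5.8  9.1 25.2] rot [-0.86 -0.08  0.44] q6 -1.77
```

send_rows:
  plan:
    - {"linear":[0.006,0.009,0.02],"delta_rot":[-0.9,0,0.4],"fingers":0.01}
    - {"linear":[0,0,0.008],"delta_rot":[0,0,0],"fingers":0.01}
    - {"linear":[0,0,0],"delta_rot":[0,0,0],"fingers":0.01}

```text
clock: 9.8
position: [0.4533, -0.2405, 0.1545]
ee_rot: [-0.001, 0.846, 0.533, 0.0]
contact_force: [-0.5, -0.5, -0.4]
width: 0.013
```

Run:
```python
from h import *
im,c,p,R=look();st();to([.4555,-.240,.16],1.128)
for d in manip.masks_of("stand","wrist")[:1]:
    m=np.array(d["pixels"],np.uint8);ys,xs=np.nonzero(m);print(d["p"],d["extent"],np.round(cv2.boxPoints(cv2.minAreaRect(np.c_[xs,ys].astype(np.float32)))).tolist())
print("expected stand top corners centre",proj("wrist",[[.4555,-.24,.055]],c),"tip",proj("wrist",[p+R.apply([0,0,.0864])],c))
cv2.imwrite("pics/j.png",cv2.resize(im[110:290,160:360],None,fx=3.3,fy=3.3,interpolation=cv2.INTER_CUBIC)[:,:,::-1])
```

```text
t 9.85 pos [ 0.4534 -0.2403  0.1548] F [-0.1  0.5 -0.5] w 0.0126 q [-0.62  0.27  1.79  0.    1.09 -1.75] tilt [-0.001  0.003 -1.   ] xang 1.124
shift mm [ 1.2  1.7 -5.2] rot [-0.1  -0.12 -0.25] q6 -1.75
0.84 [204.1, 129.2, 325.1, 228.5] [[195.0, 190.0], [264.0, 128.0], [327.0, 197.0], [259.0, 260.0]]
expected stand top corners centre [[262.11396467 199.36311088]] tip [[260.36367955 203.10313422]]
```

View pics/j.png

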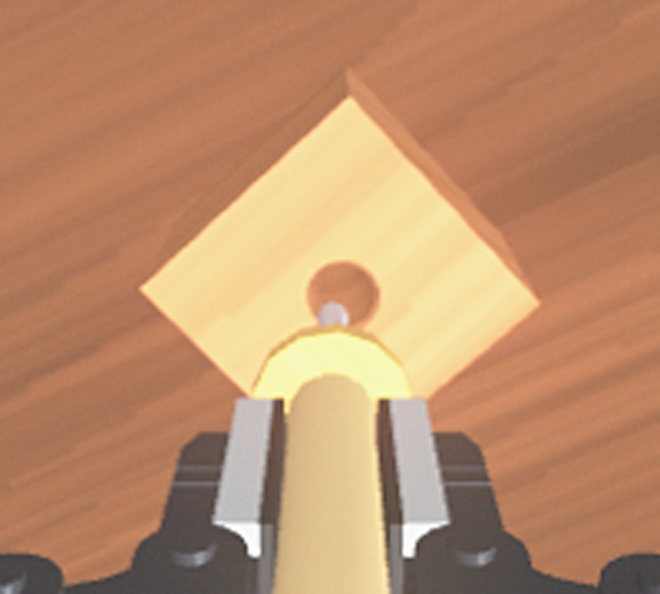

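Run:
```python
from h import *
h=ray("wrist",[[263.9,199.7]],.055)[0];st();print(h);to([h[0],h[1],.1014],1.128)
```

```text
t 9.9 pos [ 0.454  -0.2406  0.1557] F [ 0.3 -0.1 -0.5] w 0.0129 q [-0.62  0.26  1.79  0.    1.09 -1.75] tilt [ 0.001  0.002 -1.   ] xang 1.124
[ 0.45749967 -0.23931246  0.055     ]
shift mm [ 2.6  2.6 54.3] rot [-0.   -0.11 -0.23] q6 -1.75
```

send_rows:
  plan:
    - {"linear":[0.0023,0.0023,0.006],"delta_rot":[0,-0.1,-0.2],"fingers":0.01}
    - {"linear":[0,0,0.003],"delta_rot":[0,0,0],"fingers":0.01}

```text
clock: 10.07
position: [0.4587, -0.2395, 0.1476]
ee_rot: [0.001, 0.845, 0.535, 0.001]
contact_force: [0.3, -0.5, -0.3]
width: 0.0132
```

Run:
```python
from h import *
st();to([.457,-.2395,.1014],1.128)
```

```text
t 10.07 pos [ 0.4587 -0.2395  0.1476] F [ 0.3 -0.5 -0.3] w 0.0132 q [-0.62  0.28  1.8   0.    1.07 -1.74] tilt [ 0.002 -0.002 -1.   ] xang 1.129
shift mm [-0.7 -1.6 46.2] rot [0.16 0.02 0.06] q6 -1.74
```

Descend in stages.

send_rows:
  plan:
    - {"linear":[-0.0007,-0.0016,0.005],"delta_rot":[0.1,0,0],"fingers":0.01}
    - {"linear":[0,0,0.006],"delta_rot":[0,0,0],"fingers":0.01}
    - {"linear":[0,0,0.006],"delta_rot":[0,0,0],"fingers":0.01}

```text
clock: 10.32
position: [0.4586, -0.2393, 0.1306]
ee_rot: [0.002, 0.844, 0.536, 0.001]
contact_force: [-0.0, 0.3, 0.0]
width: 0.0133
```

Run:
```python
from h import *
st();to([.457,-.2395,.1014],1.128)
```

```text
t 10.32 pos [ 0.4586 -0.2393  0.1306] F [-0.   0.3  0. ] w 0.0133 q [-0.62  0.29  1.82 -0.    1.02 -1.75] tilt [ 0.003 -0.003 -1.   ] xang 1.132
shift mm [-0.8 -1.5 29.2] rot [0.25 0.06 0.21] q6 -1.75
```

send_rows:
  plan:
    - {"linear":[-0.0008,-0.0015,0.008],"delta_rot":[0.2,0,0.1],"fingers":0.01}
    - {"linear":[0,0,0.008],"delta_rot":[0,0,0],"fingers":0.01}
    - {"linear":[0,0,0.007],"delta_rot":[0,0,0],"fingers":0.01}
    - {"linear":[0,0,0.003],"delta_rot":[0,0,0],"fingers":0.01}
    - {"linear":[0,0,0],"delta_rot":[0,0,0],"fingers":0.01}

```text
clock: 10.73
position: [0.4562, -0.2389, 0.1013]
ee_rot: [-0.0, 0.845, 0.535, -0.001]
contact_force: [-1.3, 1.7, 12.5]
width: 0.0128
```

Run:
```python
from h import *
st();to([.457,-.2395,.1014],1.128)
```

```text
t 10.73 pos [ 0.4562 -0.2389  0.1013] F [-1.3  1.7 12.5] w 0.0128 q [-0.62  0.33  1.86 -0.    0.96 -1.75] tilt [-0.002  0.    -1.   ] xang 1.13
shift mm [-0.2  1.  -0.1] rot [-0.09  0.04  0.11] q6 -1.75
```

send_rows:
  plan:
    - {"linear":[0,0,-0.0005],"delta_rot":[0,0,0],"fingers":0.03}
    - {"linear":[0,0,0],"delta_rot":[0,0,0],"fingers":0.05}
    - {"linear":[0,0,0],"delta_rot":[0,0,0],"fingers":0.08}
    - {"linear":[0,0,0],"delta_rot":[0,0,0],"fingers":0.08}
    - {"linear":[0,0,-0.02],"delta_rot":[0,0,0],"fingers":0.08}
    - {"linear":[0,0,-0.03],"delta_rot":[0,0,0],"fingers":0.08}
    - {"linear":[0,0,-0.03],"delta_rot":[0,0,0],"fingers":0.08}
    - {"linear":[0,0,-0.03],"delta_rot":[0,0,0],"fingers":0.08}
    - {"linear":[0,0,-0.02],"delta_rot":[0,0,0],"fingers":0.08}

```text
clock: 11.48
position: [0.453, -0.237, 0.2296]
ee_rot: [-0.008, 0.845, 0.535, -0.004]
contact_force: [0.3, 0.6, -0.7]
width: 0.0798
```

Run:
```python
from h import *
st();a=ray("scene",[[354.2,177.5]],.018);b=ray("top",[[160.8,248.3]],.018);to([.40,.21,.23],1.128)
save("wrist","k.png")
```

```text
t 11.48 pos [ 0.453  -0.237   0.2296] F [ 0.3  0.6 -0.7] w 0.0798 q [-0.62  0.21  1.67 -0.    1.28 -1.75] tilt [-0.015  0.009 -1.   ] xang 1.129
shift mm [ 381.4 -239.     4.6] rot [-1.01 -0.12  0.07] q6 -1.75
```

View pics/k.png

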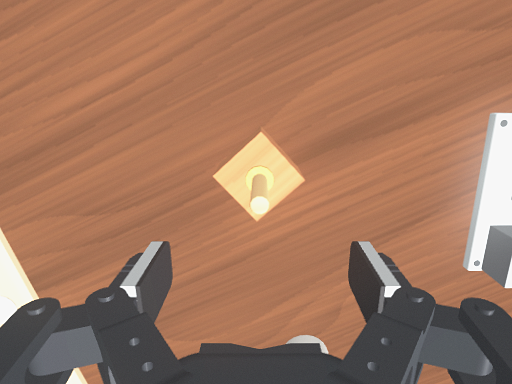

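send_rows:
  plan:
    - {"linear":[0.032,-0.02,0],"delta_rot":[-1,0,0],"fingers":0.085}
    - {"linear":[0.032,-0.02,0],"delta_rot":[0,0,0],"fingers":0.085}
    - {"linear":[0.032,-0.02,0],"delta_rot":[0,0,0],"fingers":0.085}
    - {"linear":[0.032,-0.02,0],"delta_rot":[0,0,0],"fingers":0.085}
    - {"linear":[0.032,-0.02,0],"delta_rot":[0,0,0],"fingers":0.085}
    - {"linear":[0.032,-0.018,0],"delta_rot":[0,0,0],"fingers":0.085}
    - {"linear":[0.032,-0.018,0],"delta_rot":[0,0,0],"fingers":0.085}
    - {"linear":[0.032,-0.018,0],"delta_rot":[0,0,0],"fingers":0.085}
    - {"linear":[0.032,-0.018,0],"delta_rot":[0,0,0],"fingers":0.085}
    - {"linear":[0.032,-0.018,0],"delta_rot":[0,0,0],"fingers":0.085}
    - {"linear":[0.032,-0.018,0],"delta_rot":[0,0,0],"fingers":0.085}
    - {"linear":[0.02,-0.01,0],"delta_rot":[0,0,0],"fingers":0.085}

```text
clock: 12.53
position: [0.4192, 0.2015, 0.2301]
ee_rot: [0.01, 0.848, 0.529, 0.006]
contact_force: [-0.6, -0.4, 0.6]
width: 0.0848
```

```bash
cat > sl.py <<'E'
from h import *
im,c,p,R=look();st()
for d in manip.masks_of("slice","wrist")[:4]:
    m=np.array(d["pixels"],np.uint8);ys,xs=np.nonzero(m)
    if len(xs)<50: continue
    e=d["extent"]; P=ray("wrist",[[xs.mean(),ys.mean()]],.02,c)[0]; E=ray("wrist",[[e[0],ys.mean()],[e[2],ys.mean()]],.02,c)
    print(round(d["p"],2),np.round(e),"pos",P.round(4),"diam",round(np.linalg.norm(E[1]-E[0]),3),"rgb",im[m>0].mean(0).round())
cv2.imwrite("pics/l.png",im[:,:,::-1])
E
python3 sl.py
```

```text
t 12.58 pos [0.4195 0.2044 0.23  ] F [1.3 3.1 0.7] w 0.0848 q [ 0.31  0.12  1.78 -0.01  1.23 -0.8 ] tilt [ 0.021 -0.006 -1.   ] xang 1.117
0.93 [286. 239. 321. 286.] pos [0.5466 0.1895 0.02  ] diam 0.04 rgb [231.  91.  81.]
0.88 [346. 142. 386. 186.] pos [0.471  0.2962 0.02  ] diam 0.041 rgb [219. 205. 168.]
0.8 [249. 155. 302. 216.] pos [0.4502 0.2001 0.02  ] diam 0.055 rgb [223. 208. 171.]
0.63 [135. 183. 196. 240.] pos [0.4269 0.0835 0.02  ] diam 0.065 rgb [114. 224. 220.]
```

Run:
```python
from h import *
st();to([.451,.200,.11],1.128)
```

```text
t 12.63 pos [0.4197 0.2016 0.2299] F [-0.1 -0.9  0.1] w 0.085 q [ 0.31  0.12  1.78 -0.02  1.23 -0.8 ] tilt [ 0.021 -0.01  -1.   ] xang 1.118
shift mm [ 12.2  26.1 120.6] rot [ 1.33  0.   -0.56] q6 -0.8
```

send_rows:
  plan:
    - {"linear":[0.006,0.013,0.025],"delta_rot":[1.3,0,-0.5],"fingers":0.085}
    - {"linear":[0.006,0.013,0.03],"delta_rot":[0,0,0],"fingers":0.085}
    - {"linear":[0,0,0.03],"delta_rot":[0,0,0],"fingers":0.085}
    - {"linear":[0,0,0.02],"delta_rot":[0,0,0],"fingers":0.085}
    - {"linear":[0,0,0],"delta_rot":[0,0,0],"fingers":0.085}

```text
clock: 13.05
position: [0.4522, 0.2002, 0.1233]
ee_rot: [0.002, 0.844, 0.536, 0.003]
contact_force: [-1.0, 0.0, 0.8]
width: 0.0846
```

```bash
python3 sl.py; python3 -c "
from h import *
to([.451,.200,.03],1.128)"
```

```text
t 13.1 pos [0.4527 0.2003 0.1248] F [ 0.3 -0.3  0. ] w 0.0852 q [ 0.28  0.27  1.88 -0.    0.99 -0.85] tilt [ 0.009  0.    -1.   ] xang 1.132
0.97 [275. 270. 326. 326.] pos [0.5452 0.1904 0.02  ] diam 0.041 rgb [230.  87.  79.]
0.95 [217. 148. 300. 236.] pos [0.4504 0.2003 0.02  ] diam 0.058 rgb [227. 214. 177.]
0.73 [ 60. 187. 150. 268.] pos [0.427  0.0843 0.02  ] diam 0.067 rgb [109. 222. 217.]
0.6 [367. 132. 427. 192.] pos [0.4713 0.2951 0.02  ] diam 0.042 rgb [217. 204. 169.]
shift mm [-2.6 -3.2 96.4] rot [ 0.62 -0.37  0.24] q6 -0.85
```

send_rows:
  plan:
    - {"linear":[-0.0015,-0.0025,0.025],"delta_rot":[0.6,-0.2,0.2],"fingers":0.085}
    - {"linear":[0,0,0.025],"delta_rot":[0,0,0],"fingers":0.085}
    - {"linear":[0,0,0.02],"delta_rot":[0,0,0],"fingers":0.085}
    - {"linear":[0,0,0.01],"delta_rot":[0,0,0],"fingers":0.085}
    - {"linear":[0,0,0],"delta_rot":[0,0,0],"fingers":0.085}

```text
clock: 13.57
position: [0.46, 0.201, 0.0537]
ee_rot: [0.003, 0.845, 0.534, 0.011]
contact_force: [-0.5, 0.5, 0.4]
width: 0.0851
```

```bash
python3 sl.py; python3 -c "
from h import *
to([.4505,.2003,.031],1.128)"
```

```text
t 13.62 pos [0.4606 0.2012 0.0546] F [-0.1  0.4  1.6] w 0.0848 q [ 0.27  0.36  1.96  0.    0.79 -0.86] tilt [ 0.023  0.008 -1.   ] xang 1.127
0.92 [395. 137. 488. 221.] pos [0.47   0.2941 0.02  ] diam 0.047 rgb [197. 175. 131.]
0.91 [  0. 214. 102. 319.] pos [0.4254 0.0938 0.02  ] diam 0.054 rgb [ 80. 182. 178.]
0.66 [272. 319. 340. 361.] pos [0.5285 0.1989 0.02  ] diam 0.039 rgb [150.  47.  44.]
0.6 [195. 158. 307. 283.] pos [0.4503 0.2005 0.02  ] diam 0.056 rgb [214. 190. 142.]
shift mm [-6.  -9.5 23.9] rot [ 1.07 -1.04 -0.06] q6 -0.86
```

send_rows:
  plan:
    - {"linear":[-0.006,-0.009,0.004],"delta_rot":[1.1,-1.0,0],"fingers":0.085}
    - {"linear":[0,0,0],"delta_rot":[0,0,0],"fingers":0.085}

```text
clock: 13.83
position: [0.4516, 0.2001, 0.0537]
ee_rot: [0.0, 0.846, 0.534, 0.002]
contact_force: [-1.5, 0.1, -0.5]
width: 0.085
```

```bash
python3 -c "
from h import *
st();to([.4505,.2003,.031],1.128)"
```

```text
t 13.83 pos [0.4516 0.2001 0.0537] F [-1.5  0.1 -0.5] w 0.085 q [ 0.28  0.36  1.96  0.    0.81 -0.85] tilt [ 0.003  0.002 -1.   ] xang 1.127
shift mm [-0.3 -1.1 22.7] rot [ 0.11 -0.16 -0.09] q6 -0.85
```

send_rows:
  force: 50
  plan:
    - {"linear":[0,-0.001,0.008],"delta_rot":[0,0,0],"fingers":0.085}
    - {"linear":[0,-0.001,0.008],"delta_rot":[0.2,0,0],"fingers":0.085}
    - {"linear":[0,-0.001,0.005],"delta_rot":[0,0,0],"fingers":0.085}
    - {"linear":[0,0,0],"delta_rot":[0,0,0],"fingers":0.085}

```text
clock: 14.17
position: [0.4503, 0.2022, 0.0335]
ee_rot: [-0.001, 0.845, 0.534, 0.004]
contact_force: [-0.3, -0.5, 1.0]
width: 0.085
```

```bash
python3 -c "
from h import *
st();to([.4505,.2003,.031],1.128)"
```

```text
t 14.17 pos [0.4503 0.2022 0.0335] F [-0.3 -0.5  1. ] w 0.085 q [ 0.28  0.39  1.99  0.    0.76 -0.85] tilt [ 0.005  0.005 -1.   ] xang 1.127
shift mm [-1.6  1.   2.5] rot [ 0.15 -0.39 -0.06] q6 -0.85
```

send_rows:
  force: 50
  plan:
    - {"linear":[-0.0015,0.001,0.0025],"delta_rot":[0.1,-0.4,0],"fingers":0.085}
    - {"linear":[0,0,0],"delta_rot":[0,0,0],"fingers":0.05}
    - {"linear":[0,0,0],"delta_rot":[0,0,0],"fingers":0.05}
    - {"linear":[0,0,0],"delta_rot":[0,0,0],"fingers":0.05}
    - {"linear":[0,0,0],"delta_rot":[0,0,0],"fingers":0.05}
    - {"linear":[0,0,0],"delta_rot":[0,0,0],"fingers":0.05}
    - {"linear":[0,0,0],"delta_rot":[0,0,0],"fingers":0.05}

```text
clock: 14.75
position: [0.4506, 0.2003, 0.0306]
ee_rot: [0.0, 0.845, 0.534, -0.001]
contact_force: [-0.1, -0.3, -0.6]
width: 0.0563
```

```bash
python3 sl.py
```

```text
t 14.8 pos [0.4506 0.2003 0.0306] F [-0.8 -0.2 -0.4] w 0.0558 q [ 0.28  0.4   1.99 -0.    0.76 -0.85] tilt [-0.001 -0.001 -1.   ] xang 1.127
0.91 [  0. 247.  90. 355.] pos [0.419 0.099 0.02 ] diam 0.043 rgb [ 71. 166. 162.]
0.74 [195. 189. 327. 328.] pos [0.4501 0.2002 0.02  ] diam 0.058 rgb [208. 183. 136.]
0.6 [423. 165. 510. 258.] pos [0.4675 0.2909 0.02  ] diam 0.038 rgb [186. 164. 123.]
```

send_rows:
  plan:
    - {"linear":[0,0,-0.01],"delta_rot":[0,0,0],"fingers":0.05}
    - {"linear":[0,0,-0.025],"delta_rot":[0,0,0],"fingers":0.05}
    - {"linear":[0,0,-0.025],"delta_rot":[0,0,0],"fingers":0.05}
    - {"linear":[-0.016,0.027,-0.005],"delta_rot":[0,0,0],"fingers":0.05}
    - {"linear":[-0.016,0.027,0],"delta_rot":[0,0,0],"fingers":0.05}
    - {"linear":[-0.016,0.027,0],"delta_rot":[0,0,0],"fingers":0.05}
    - {"linear":[-0.016,0.027,0],"delta_rot":[0,0,0],"fingers":0.05}
    - {"linear":[-0.016,0.027,0],"delta_rot":[0,0,0],"fingers":0.05}
    - {"linear":[-0.01,0.018,0],"delta_rot":[0,0,0],"fingers":0.05}
    - {"linear":[0,0,0],"delta_rot":[0,0,0],"fingers":0.05}

```text
clock: 15.68
position: [0.5535, 0.0482, 0.098]
ee_rot: [0.001, 0.844, 0.537, -0.001]
contact_force: [0.7, 0.4, -1.6]
width: 0.0557
```

```bash
python3 -c "
from h import *
st();to([.555,.0433,.06],1.128)"
```

```text
t 15.68 pos [0.5535 0.0482 0.098 ] F [ 0.7  0.4 -1.6] w 0.0557 q [-0.04  0.38  1.78 -0.    0.98 -1.17] tilt [-0.    -0.003 -1.   ] xang 1.133
shift mm [-3.7  3.4 38. ] rot [0.06 0.18 0.31] q6 -1.17
```

send_rows:
  plan:
    - {"linear":[-0.0037,0.0034,0.012],"delta_rot":[0,0.2,0.3],"fingers":0.05}
    - {"linear":[0,0,0.012],"delta_rot":[0,0,0],"fingers":0.05}
    - {"linear":[0,0,0.008],"delta_rot":[0,0,0],"fingers":0.05}
    - {"linear":[0,0,0],"delta_rot":[0,0,0],"fingers":0.05}

```text
clock: 16.02
position: [0.5553, 0.0424, 0.0649]
ee_rot: [-0.0, 0.846, 0.533, 0.001]
contact_force: [0.2, 0.1, -0.5]
width: 0.056
```

```bash
python3 -c "
from h import *
im,c,p,R=look();st();to([.555,.0433,.0426],1.128)
t=manip.get_image('top')
A=im[150:384,100:420]; B=cv2.resize(t[136:246,205:305],(213,234),interpolation=cv2.INTER_CUBIC)
cv2.imwrite('pics/m.png',cv2.resize(np.hstack([A,B]),None,fx=1.45,fy=1.45,interpolation=cv2.INTER_CUBIC)[:,:,::-1])"
```

```text
t 16.07 pos [0.5554 0.0426 0.0655] F [0.4 0.5 0. ] w 0.0559 q [-0.05  0.42  1.81  0.    0.91 -1.17] tilt [ 0.002  0.001 -1.   ] xang 1.124
shift mm [ 0.5 -0.7 22.9] rot [ 0.07 -0.1  -0.22] q6 -1.17
```

View pics/m.png

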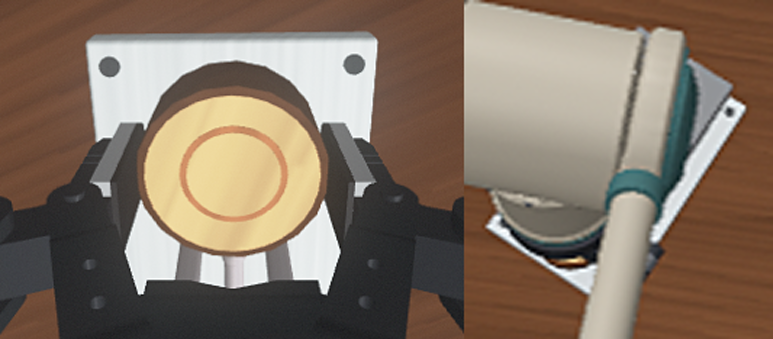

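send_rows:
  plan:
    - {"linear":[0.0005,-0.0007,0.008],"delta_rot":[0,0,-0.2],"fingers":0.05}
    - {"linear":[0,0,0.008],"delta_rot":[0,0,0],"fingers":0.05}
    - {"linear":[0,0,0.004],"delta_rot":[0,0,0],"fingers":0.05}
    - {"linear":[0,0,0.001],"delta_rot":[0,0,0],"fingers":0.05}

```text
clock: 16.45
position: [0.5562, 0.045, 0.0452]
ee_rot: [0.001, 0.844, 0.536, 0.003]
contact_force: [0.3, -0.2, -1.1]
width: 0.0564
```

```bash
python3 -c "
from h import *
st();to([.555,.0433,.0426],1.128)"
```

```text
t 16.45 pos [0.5562 0.045  0.0452] F [ 0.3 -0.2 -1.1] w 0.0564 q [-0.04  0.45  1.84  0.    0.85 -1.18] tilt [ 0.007  0.001 -1.   ] xang 1.13
shift mm [-2.1 -0.4  2.6] rot [ 0.33 -0.22  0.14] q6 -1.18
```

send_rows:
  plan:
    - {"linear":[-0.002,0,0.0005],"delta_rot":[0.3,-0.2,0.1],"fingers":0.05}
    - {"linear":[0,0,0.0015],"delta_rot":[0,0,0],"fingers":0.05}
    - {"linear":[0,0,0.0015],"delta_rot":[0,0,0],"fingers":0.05}

```text
clock: 16.7
position: [0.5551, 0.0435, 0.0422]
ee_rot: [-0.0, 0.845, 0.535, -0.0]
contact_force: [-5.5, 1.2, 18.7]
width: 0.0557
```

```bash
python3 -c "
from h import *
st();to([.5865,.0283,.0426],1.128);manip.get_image('top');st()"
```

```text
t 16.7 pos [0.5551 0.0435 0.0422] F [-5.5  1.2 18.7] w 0.0557 q [-0.05  0.45  1.84  0.    0.86 -1.18] tilt [-0.001  0.    -1.   ] xang 1.129
shift mm [-0.3 34.9 -0.4] rot [-0.04  0.01  0.07] q6 -1.18
t 16.75 pos [0.5551 0.0435 0.0423] F [-2.   1.2  7. ] w 0.0563 q [-0.05  0.45  1.84  0.    0.86 -1.18] tilt [-0.  0. -1.] xang 1.129
```

send_rows:
  plan:
    - {"linear":[0,0.006,-0.0006],"delta_rot":[0,0,0],"fingers":0.05}
    - {"linear":[0,0.006,0],"delta_rot":[0,0,0],"fingers":0.05}
    - {"linear":[0,0.005,0],"delta_rot":[0,0,0],"fingers":0.05}
    - {"linear":[0,0,0],"delta_rot":[0,0,0],"fingers":0.05}

```text
clock: 17.08
position: [0.5728, 0.0355, 0.0441]
ee_rot: [0.001, 0.845, 0.535, 0.001]
contact_force: [-0.5, 0.3, -0.4]
width: 0.056
```

```bash
python3 -c "
from h import *
st();to([.5865,.0283,.0424],1.128)"
```

```text
t 17.08 pos [0.5728 0.0355 0.0441] F [-0.5  0.3 -0.4] w 0.056 q [-0.06  0.47  1.8  -0.    0.87 -1.19] tilt [ 0.003 -0.    -1.   ] xang 1.129
shift mm [-0.6 15.4  1.7] rot [ 0.14 -0.05  0.07] q6 -1.19
```

send_rows:
  plan:
    - {"linear":[-0.0005,0.003,0.001],"delta_rot":[0.1,0,0],"fingers":0.05}
    - {"linear":[0,0.002,0.0008],"delta_rot":[0,0,0],"fingers":0.05}
    - {"linear":[0,0,0],"delta_rot":[0,0,0],"fingers":0.05}

```text
clock: 17.33
position: [0.5762, 0.0332, 0.0424]
ee_rot: [-0.002, 0.845, 0.535, -0.001]
contact_force: [-2.0, 0.4, 2.9]
width: 0.0558
```

```bash
cat > f.py <<'E'
from h import *
st();to([.5865,.0283,.0424],1.128);F=[]
for i in range(4): manip.get_image("top"); F.append(tool()[1].inv().apply(manip.get_state()["contact_force"]))
print("tool-frame F",np.mean(F,0).round(1)); st()
E
python3 f.py
```

```text
t 17.33 pos [0.5762 0.0332 0.0424] F [-2.   0.4  2.9] w 0.0558 q [-0.06  0.48  1.79  0.    0.88 -1.19] tilt [-0.003  0.002 -1.   ] xang 1.128
shift mm [-0.  11.4 -0.1] rot [-0.24 -0.04  0.01] q6 -1.19
tool-frame F [ 0.4 -2.4 -3.4]
t 17.53 pos [0.5761 0.0332 0.0424] F [-2.   1.5  2.6] w 0.0561 q [-0.06  0.47  1.79  0.    0.88 -1.19] tilt [-0.003  0.002 -1.   ] xang 1.128
```

send_rows:
  plan:
    - {"linear":[0,0.003,0],"delta_rot":[0,0,0],"fingers":0.05}
    - {"linear":[0,0.003,0],"delta_rot":[0,0,0],"fingers":0.05}
    - {"linear":[0,0,0],"delta_rot":[0,0,0],"fingers":0.05}

```text
clock: 17.78
position: [0.577, 0.0328, 0.0424]
ee_rot: [-0.006, 0.845, 0.534, -0.004]
contact_force: [-1.3, 1.6, 2.6]
width: 0.056
```

```bash
python3 f.py
```

```text
t 17.78 pos [0.577  0.0328 0.0424] F [-1.3  1.6  2.6] w 0.056 q [-0.07  0.48  1.78  0.01  0.9  -1.2 ] tilt [-0.012  0.006 -1.   ] xang 1.127
shift mm [-0.  10.5 -0.2] rot [-0.78 -0.   -0.03] q6 -1.2
tool-frame F [ 1.5 -4.3 -5.2]
t 17.98 pos [0.5769 0.0329 0.0424] F [-2.7  2.8  5. ] w 0.0561 q [-0.07  0.48  1.78  0.01  0.9  -1.2 ] tilt [-0.012  0.006 -1.   ] xang 1.127
```

send_rows:
  plan:
    - {"linear":[0,0.003,-0.0005],"delta_rot":[-0.8,0,0],"fingers":0.05}
    - {"linear":[0,0.004,0],"delta_rot":[-0.3,0,0],"fingers":0.05}
    - {"linear":[0,0.002,0],"delta_rot":[-0.3,0,0],"fingers":0.05}

```text
clock: 18.23
position: [0.5797, 0.0316, 0.0423]
ee_rot: [-0.0, 0.846, 0.534, -0.0]
contact_force: [-4.4, 3.5, 7.7]
width: 0.0559
```

```bash
python3 f.py
```

```text
t 18.23 pos [0.5797 0.0316 0.0423] F [-4.4  3.5  7.7] w 0.0559 q [-0.07  0.48  1.78 -0.    0.88 -1.19] tilt [-0.001 -0.    -1.   ] xang 1.126
shift mm [-0.   7.5 -0.1] rot [-0.04  0.04 -0.12] q6 -1.19
tool-frame F [ 1.5 -5.4 -7.1]
t 18.43 pos [0.5797 0.0316 0.0423] F [-3.5  3.7  7.3] w 0.0562 q [-0.07  0.48  1.78 -0.    0.88 -1.19] tilt [-0.001 -0.    -1.   ] xang 1.126
```

send_rows:
  plan:
    - {"linear":[0,0.003,-0.0008],"delta_rot":[-0.3,0,0],"fingers":0.05}
    - {"linear":[0,0.003,-0.0003],"delta_rot":[-0.3,0,0],"fingers":0.05}
    - {"linear":[0,0.003,0],"delta_rot":[-0.3,0,0],"fingers":0.05}

```text
clock: 18.68
position: [0.5808, 0.0311, 0.0423]
ee_rot: [0.0, 0.846, 0.533, -0.001]
contact_force: [-7.9, 5.3, 13.3]
width: 0.0561
```

```bash
python3 f.py
```

```text
t 18.68 pos [0.5808 0.0311 0.0423] F [-7.9  5.3 13.3] w 0.0561 q [-0.07  0.48  1.78 -0.    0.89 -1.19] tilt [-0.001 -0.001 -1.   ] xang 1.125
shift mm [-0.   6.4 -0.1] rot [-0.03  0.1  -0.19] q6 -1.19
tool-frame F [ 1.6 -8.3 -9. ]
t 18.88 pos [0.5808 0.0311 0.0423] F [-6.7  5.3  9.6] w 0.0561 q [-0.07  0.48  1.78 -0.    0.88 -1.19] tilt [-0.001 -0.001 -1.   ] xang 1.125
```

send_rows:
  plan:
    - {"linear":[0,0.001,-0.0015],"delta_rot":[0,0,0],"fingers":0.05}
    - {"linear":[0,0.003,-0.001],"delta_rot":[0,0,0],"fingers":0.05}
    - {"linear":[0,0.003,-0.0005],"delta_rot":[0,0,0],"fingers":0.05}

```text
clock: 19.13
position: [0.5802, 0.031, 0.0426]
ee_rot: [-0.005, 0.846, 0.533, -0.006]
contact_force: [-4.2, 3.9, 2.2]
width: 0.0559
```

```bash
python3 f.py
```

```text
t 19.13 pos [0.5802 0.031  0.0426] F [-4.2  3.9  2.2] w 0.0559 q [-0.07  0.48  1.77  0.    0.9  -1.19] tilt [-0.015  0.003 -1.   ] xang 1.124
shift mm [0.3 6.9 0.1] rot [-0.87  0.2  -0.22] q6 -1.19
tool-frame F [ 1.7 -5.5 -1.9]
t 19.33 pos [0.5803 0.0309 0.0426] F [-4.   3.3  2. ] w 0.056 q [-0.07  0.48  1.77  0.    0.9  -1.19] tilt [-0.015  0.003 -1.   ] xang 1.124
```

send_rows:
  plan:
    - {"linear":[0,0.005,-0.0005],"delta_rot":[-0.9,0.2,-0.2],"fingers":0.05}
    - {"linear":[0,0.005,-0.0008],"delta_rot":[-0.3,0,0],"fingers":0.05}

```text
clock: 19.5
position: [0.5819, 0.0298, 0.0424]
ee_rot: [-0.004, 0.846, 0.534, -0.004]
contact_force: [-7.0, 6.7, 4.6]
width: 0.0563
```

```bash
python3 f.py
```

```text
t 19.5 pos [0.5819 0.0298 0.0424] F [-7.   6.7  4.6] w 0.0563 q [-0.07  0.48  1.77  0.    0.9  -1.2 ] tilt [-0.01   0.003 -1.   ] xang 1.126
shift mm [ 0.6  4.8 -0.1] rot [-0.61  0.1  -0.12] q6 -1.2
tool-frame F [ 1.7 -9.2 -5.3]
t 19.7 pos [0.5823 0.0296 0.0423] F [-7.4  5.6  5.1] w 0.0559 q [-0.07  0.48  1.77  0.    0.9  -1.2 ] tilt [-0.01   0.003 -1.   ] xang 1.126
```

send_rows:
  plan:
    - {"linear":[0.0005,0.006,-0.0008],"delta_rot":[-0.6,0.1,-0.1],"fingers":0.05}
    - {"linear":[0,0.006,-0.001],"delta_rot":[-0.3,0,0],"fingers":0.05}

```text
clock: 19.87
position: [0.5841, 0.0287, 0.0424]
ee_rot: [-0.006, 0.846, 0.534, -0.005]
contact_force: [-9.6, 9.4, 6.0]
width: 0.056
```

```bash
python3 f.py
```

```text
t 19.87 pos [0.5841 0.0287 0.0424] F [-9.6  9.4  6. ] w 0.056 q [-0.07  0.49  1.76  0.    0.91 -1.2 ] tilt [-0.014  0.004 -1.   ] xang 1.126
shift mm [ 0.7  2.3 -0.1] rot [-0.84  0.14 -0.1 ] q6 -1.2
tool-frame F [  2.8 -11.6  -6.3]
t 20.07 pos [0.5841 0.0287 0.0423] F [-8.6  7.1  6.1] w 0.0564 q [-0.07  0.49  1.76  0.    0.91 -1.2 ] tilt [-0.014  0.004 -1.   ] xang 1.126
```

Run:
```python
from h import *
im,c,p,R=look();st()
for d in manip.masks_of("slice","wrist")[:3]:
    m=np.array(d["pixels"]);ys,xs=np.nonzero(m)
    if len(xs)<2000: continue
    P=ray("wrist",[[xs.mean(),ys.mean()]],.034,c)[0];print(d["p"],np.round(d["extent"]),P,"in tool",R.inv().apply(P-p))
A=im[190:384,110:410]
cv2.imwrite("pics/n.png",cv2.resize(A,None,fx=2.6,fy=2.6,interpolation=cv2.INTER_CUBIC)[:,:,::-1])
g=np.array([.5865,.0283]);
for n,q in [("pinL",[0,.018,.042]),("pinR",[0,-.018,.042]),("pinLb",[0,.018,.012]),("pinRb",[0,-.018,.012])]:
    a=-.442;o=np.array([.5865,.0283])+.0288*np.array([np.cos(a),np.sin(a)])
    w=[o[0]-np.sin(a)*q[1],o[1]+np.cos(a)*q[1],q[2]];print(n,(proj("wrist",[w],c)[0]-[110,190])*2.6)
```

```text
t 20.12 pos [0.5841 0.0287 0.0423] F [-9.4  6.6  6.7] w 0.0561 q [-0.07  0.49  1.76  0.    0.91 -1.2 ] tilt [-0.014  0.004 -1.   ] xang 1.126
0.83 [196. 190. 324. 329.] [0.58241957 0.02933352 0.034     ] in tool [-0.00014357 -0.00169593  0.00835265]
pinL [502.32431023 380.91820029]
pinR [288.44293317 380.87841929]
pinLb [484.23523032 275.76549855]
pinRb [305.64980106 275.80485878]
```

View pics/n.png

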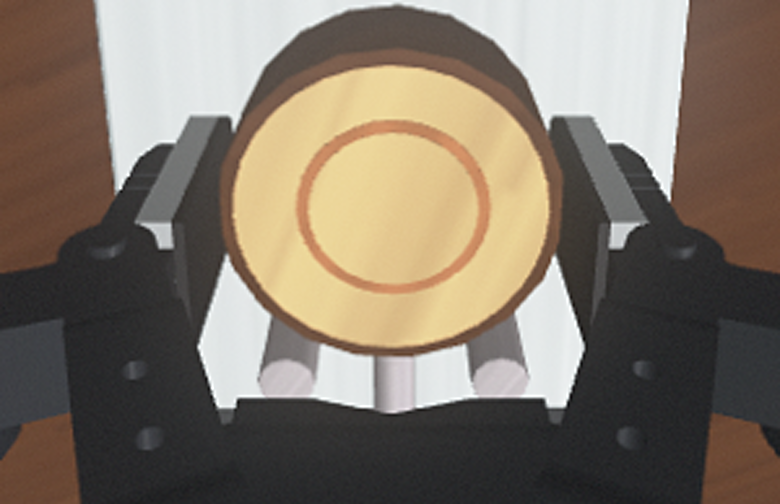

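Run:
```python
from h import *
c=manip.camera_info("wrist");u=lambda x,y:[x/2.6+110,y/2.6+190]
s=ray("wrist",[u(391,204)],.036,c)[0];pl=ray("wrist",[u(500,378)],.042,c)[0];pr=ray("wrist",[u(288,379)],.042,c)[0]
sw=ray("wrist",[u(222,204),u(560,204)],.036,c)
d=np.array([np.cos(-.442),np.sin(-.442),0]);n=np.array([-d[1],d[0],0]);mid=(pl+pr)/2
print("pin dist",np.linalg.norm(pl-pr),"diam",np.linalg.norm(sw[1]-sw[0]),"gap to seat mm",1000*((mid-s)@d-.0288),"lat",1000*(mid-s)@n)
for q in (pl,pr): print("gap",1000*(np.linalg.norm((q-s)[:2])-.034))
```

```text
pin dist 0.035648401872182926 diam 0.05567657116219148 gap to seat mm 0.8104760472927054 lat 0.4478473923757922
gap 0.7028811304686383
gap 0.42493336715695995
```

send_rows:
  plan:
    - {"linear":[0.0004,0.006,-0.0008],"delta_rot":[-1.0,0.2,-0.1],"fingers":0.05}
    - {"linear":[0,0.006,-0.0008],"delta_rot":[-0.5,0,0],"fingers":0.05}

```text
clock: 20.33
position: [0.5841, 0.0287, 0.0423]
ee_rot: [-0.005, 0.846, 0.534, -0.004]
contact_force: [-9.1, 9.5, 9.1]
width: 0.0561
```

```bash
python3 f.py
```

```text
t 20.33 pos [0.5841 0.0287 0.0423] F [-9.1  9.5  9.1] w 0.0561 q [-0.07  0.49  1.76  0.    0.9  -1.2 ] tilt [-0.012  0.004 -1.   ] xang 1.126
shift mm [ 0.7  2.3 -0.1] rot [-0.72  0.09 -0.12] q6 -1.2
tool-frame F [  3.  -13.5  -9.1]
t 20.53 pos [0.5841 0.0287 0.0423] F [-10.7   8.6  10.1] w 0.056 q [-0.07  0.49  1.76  0.    0.9  -1.2 ] tilt [-0.013  0.004 -1.   ] xang 1.126
```

send_rows:
  plan:
    - {"linear":[0,0.006,-0.002],"delta_rot":[-0.8,0,0],"fingers":0.05}
    - {"linear":[0,0.007,-0.001],"delta_rot":[-0.6,0,0],"fingers":0.05}

```text
clock: 20.7
position: [0.5842, 0.0287, 0.0423]
ee_rot: [-0.005, 0.846, 0.533, -0.005]
contact_force: [-13.2, 10.1, 13.2]
width: 0.0565
```

```bash
python3 f.py
```

```text
t 20.7 pos [0.5842 0.0287 0.0423] F [-13.2  10.1  13.2] w 0.0565 q [-0.07  0.49  1.76  0.    0.91 -1.2 ] tilt [-0.015  0.003 -1.   ] xang 1.123
shift mm [ 0.6  2.2 -0.1] rot [-0.84  0.2  -0.27] q6 -1.2
tool-frame F [  3.7 -14.5  -6.7]
t 20.9 pos [0.5842 0.0287 0.0424] F [-10.8   9.4   6.9] w 0.0563 q [-0.07  0.49  1.76  0.    0.91 -1.2 ] tilt [-0.015  0.003 -1.   ] xang 1.123
```

send_rows:
  plan:
    - {"linear":[0.003,0.005,-0.0015],"delta_rot":[-0.8,0.2,-0.2],"fingers":0.05}
    - {"linear":[0.003,0.006,-0.001],"delta_rot":[-0.6,0,0],"fingers":0.05}

```text
clock: 21.07
position: [0.5844, 0.0298, 0.0424]
ee_rot: [-0.003, 0.845, 0.535, -0.009]
contact_force: [-14.9, -0.0, 14.6]
width: 0.0565
```

```bash
python3 f.py
```

```text
t 21.07 pos [0.5844 0.0298 0.0424] F [-14.9  -0.   14.6] w 0.0565 q [-0.06  0.49  1.76 -0.01  0.91 -1.19] tilt [-0.017 -0.005 -1.   ] xang 1.128
shift mm [-0.5  2.6 -0. ] rot [-0.79  0.67  0.02] q6 -1.19
tool-frame F [ -5.4 -12.5 -10.1]
t 21.27 pos [0.5843 0.0298 0.0425] F [-13.6   1.2   9.9] w 0.0564 q [-0.06  0.49  1.76 -0.01  0.91 -1.19] tilt [-0.018 -0.004 -1.   ] xang 1.128
```

send_rows:
  plan:
    - {"linear":[-0.001,0.005,-0.0015],"delta_rot":[-0.9,0.6,0],"fingers":0.05}
    - {"linear":[0,0.006,-0.001],"delta_rot":[-0.6,0.1,0],"fingers":0.05}

```text
clock: 21.43
position: [0.5834, 0.0282, 0.0423]
ee_rot: [-0.004, 0.846, 0.534, -0.003]
contact_force: [-11.8, 9.6, 10.1]
width: 0.0558
```

```bash
python3 f.py
```

```text
t 21.43 pos [0.5834 0.0282 0.0423] F [-11.8   9.6  10.1] w 0.0558 q [-0.07  0.49  1.77  0.    0.9  -1.2 ] tilt [-0.01   0.003 -1.   ] xang 1.126
shift mm [ 1.4  2.7 -0.1] rot [-0.6   0.08 -0.12] q6 -1.2
tool-frame F [  1.9 -13.   -6.8]
t 21.63 pos [0.5834 0.0282 0.0423] F [-10.2   6.7   7. ] w 0.0564 q [-0.07  0.49  1.76  0.    0.9  -1.2 ] tilt [-0.011  0.003 -1.   ] xang 1.126
```

send_rows:
  plan:
    - {"linear":[0.002,0.005,-0.0012],"delta_rot":[-0.8,0.1,-0.1],"fingers":0.05}
    - {"linear":[0.0014,0.006,-0.001],"delta_rot":[-0.6,0.1,0],"fingers":0.05}

```text
clock: 21.8
position: [0.5834, 0.0284, 0.0423]
ee_rot: [-0.002, 0.845, 0.534, -0.005]
contact_force: [-12.0, 7.0, 12.2]
width: 0.0563
```

```bash
python3 f.py
```

```text
t 21.8 pos [0.5834 0.0284 0.0423] F [-12.    7.   12.2] w 0.0563 q [-0.07  0.49  1.76 -0.    0.9  -1.19] tilt [-0.011 -0.002 -1.   ] xang 1.127
shift mm [ 1.2  2.8 -0.1] rot [-0.52  0.37 -0.03] q6 -1.19
tool-frame F [ -1.3 -11.9  -8.7]
t 22.0 pos [0.5835 0.0284 0.0424] F [-11.    4.7   8.6] w 0.0564 q [-0.07  0.49  1.76 -0.    0.9  -1.19] tilt [-0.011 -0.002 -1.   ] xang 1.127
```

send_rows:
  plan:
    - {"linear":[0.001,0,-0.001],"delta_rot":[-0.5,0.3,0],"fingers":0.05}
    - {"linear":[0.001,0,0],"delta_rot":[0,0,0],"fingers":0.05}

```text
clock: 22.17
position: [0.5794, 0.0302, 0.0423]
ee_rot: [-0.002, 0.845, 0.534, -0.005]
contact_force: [-2.7, -3.0, 8.7]
width: 0.0563
```

```bash
python3 f.py
```

```text
t 22.17 pos [0.5794 0.0302 0.0423] F [-2.7 -3.   8.7] w 0.0563 q [-0.07  0.48  1.77 -0.    0.9  -1.19] tilt [-0.01  -0.001 -1.   ] xang 1.127
shift mm [ 1.3  7.2 -0.2] rot [-0.51  0.3  -0.03] q6 -1.19
tool-frame F [-2.3 -5.  -6.1]
t 22.37 pos [0.5795 0.0302 0.0423] F [-5.3 -0.1  6.9] w 0.0558 q [-0.07  0.48  1.77 -0.    0.9  -1.19] tilt [-0.011 -0.001 -1.   ] xang 1.127
```

send_rows:
  plan:
    - {"linear":[0.002,0.002,-0.002],"delta_rot":[-0.5,0.3,0],"fingers":0.05}
    - {"linear":[0.001,0.003,-0.001],"delta_rot":[-0.5,0,0],"fingers":0.05}

```text
clock: 22.53
position: [0.58, 0.0308, 0.0431]
ee_rot: [-0.0, 0.845, 0.534, -0.003]
contact_force: [-4.1, 3.4, 0.4]
width: 0.0562
```

```bash
python3 f.py
```

```text
t 22.53 pos [0.58   0.0308 0.0431] F [-4.1  3.4  0.4] w 0.0562 q [-0.06  0.48  1.78 -0.    0.89 -1.19] tilt [-0.004 -0.003 -1.   ] xang 1.127
shift mm [0.5 7.  0.7] rot [-0.16  0.25 -0.08] q6 -1.19
tool-frame F [ 0.6 -5.7 -1.7]
t 22.73 pos [0.5801 0.0309 0.0431] F [-4.7  2.6  1.7] w 0.0562 q [-0.06  0.48  1.78 -0.    0.89 -1.19] tilt [-0.004 -0.003 -1.   ] xang 1.127
```

send_rows:
  plan:
    - {"linear":[0.0008,0.005,-0.0006],"delta_rot":[-0.5,0.2,-0.1],"fingers":0.05}
    - {"linear":[0.0008,0.006,-0.0006],"delta_rot":[-0.6,0.1,0],"fingers":0.05}

```text
clock: 22.9
position: [0.5835, 0.0293, 0.0423]
ee_rot: [0.001, 0.845, 0.535, -0.001]
contact_force: [-12.7, 8.6, 14.4]
width: 0.0561
```

```bash
python3 f.py
```

```text
t 22.9 pos [0.5835 0.0293 0.0423] F [-12.7   8.6  14.4] w 0.0561 q [-0.07  0.48  1.77 -0.    0.89 -1.19] tilt [-0.    -0.003 -1.   ] xang 1.128
shift mm [ 0.3  3.1 -0.1] rot [0.06 0.18 0.01] q6 -1.19
tool-frame F [ 0.2 -9.8 -6.5]
t 23.1 pos [0.5835 0.0293 0.0423] F [-8.6  4.2  6.8] w 0.056 q [-0.07  0.48  1.77 -0.    0.89 -1.19] tilt [-0.    -0.003 -1.   ] xang 1.128
```

send_rows:
  plan:
    - {"linear":[0.0008,0.006,-0.0015],"delta_rot":[-0.5,0.2,0],"fingers":0.05}
    - {"linear":[0.0008,0.007,-0.0012],"delta_rot":[-0.6,0.1,0],"fingers":0.05}

```text
clock: 23.27
position: [0.5842, 0.029, 0.0423]
ee_rot: [-0.001, 0.845, 0.534, -0.002]
contact_force: [-14.1, 9.5, 12.6]
width: 0.0561
```

```bash
python3 f.py
```

```text
t 23.27 pos [0.5842 0.029  0.0423] F [-14.1   9.5  12.6] w 0.0561 q [-0.07  0.49  1.77 -0.    0.9  -1.2 ] tilt [-0.006 -0.    -1.   ] xang 1.127
shift mm [ 0.4  2.4 -0.2] rot [-0.29  0.16 -0.06] q6 -1.2
tool-frame F [  1.6 -13.8  -8.2]
t 23.47 pos [0.5842 0.029  0.0423] F [-11.7   7.3   8.1] w 0.056 q [-0.07  0.48  1.77 -0.    0.89 -1.2 ] tilt [-0.005 -0.001 -1.   ] xang 1.127
```

send_rows:
  plan:
    - {"linear":[0.001,0.007,-0.0015],"delta_rot":[-0.6,0.2,0],"fingers":0.05}
    - {"linear":[0.001,0.007,-0.0012],"delta_rot":[-0.6,0.1,0],"fingers":0.05}

```text
clock: 23.63
position: [0.5843, 0.029, 0.0423]
ee_rot: [-0.004, 0.845, 0.534, -0.005]
contact_force: [-13.6, 6.4, 11.2]
width: 0.0559
```

```bash
python3 f.py
```

```text
t 23.63 pos [0.5843 0.029  0.0423] F [-13.6   6.4  11.2] w 0.0559 q [-0.07  0.49  1.76  0.    0.9  -1.2 ] tilt [-0.012  0.002 -1.   ] xang 1.127
shift mm [ 0.4  2.3 -0.1] rot [-0.68  0.2  -0.07] q6 -1.2
tool-frame F [  1.  -14.3  -8.6]
t 23.83 pos [0.5843 0.0289 0.0423] F [-12.1   6.4   8.8] w 0.0557 q [-0.07  0.49  1.76  0.    0.9  -1.2 ] tilt [-0.012  0.002 -1.   ] xang 1.127
```

send_rows:
  plan:
    - {"linear":[0.0015,0.006,-0.0012],"delta_rot":[-1.4,0.2,0],"fingers":0.05}
    - {"linear":[0.0015,0.006,-0.001],"delta_rot":[-1.0,0.1,0],"fingers":0.05}

```text
clock: 24.0
position: [0.5841, 0.0291, 0.0423]
ee_rot: [0.004, 0.846, 0.534, -0.001]
contact_force: [-11.6, 3.6, 10.2]
width: 0.0561
```

```bash
python3 f.py
```

```text
t 24.0 pos [0.5841 0.0291 0.0423] F [-11.6   3.6  10.2] w 0.0561 q [-0.06  0.48  1.77 -0.01  0.88 -1.19] tilt [ 0.002 -0.007 -1.   ] xang 1.127
shift mm [ 0.3  2.5 -0.1] rot [ 0.3   0.32 -0.08] q6 -1.19
tool-frame F [ -1.2 -12.5  -8.6]
t 24.2 pos [0.5841 0.0291 0.0423] F [-13.    3.8   9.2] w 0.0563 q [-0.07  0.48  1.77 -0.01  0.88 -1.19] tilt [ 0.002 -0.007 -1.   ] xang 1.126
```

Run:
```python
from h import *
manip.get_image("scene");st()
for th in ["stylus","stand"]: print(th,[(round(d["p"],2),np.round(d["extent"])) for d in manip.find_in(th,"scene")[:1]])
manip.sign_off();st()
```

```text
t 24.25 pos [0.5841 0.0291 0.0423] F [-12.4   4.8   9.2] w 0.0563 q [-0.07  0.48  1.77 -0.01  0.88 -1.19] tilt [ 0.002 -0.007 -1.   ] xang 1.126
stylus [(0.47, array([186.,  90., 196., 115.]))]
stand [(0.97, array([179., 104., 208., 138.]))]
the job is handed in; nothing more can be done
the job is handed in; nothing more can be done
```

I zeroed the gauge, put the stylus back in its stand, and pressed the thick slice against the plunger until it stopped. I handed the job in at about 24 s with the gripper still holding the slice there.

- **Zero button:** the tip was about 10 mm below the mouth of the recess. The force reached about 8–10 N, against 4 N for fully down, so the button bottomed out. Nothing was touching the plunger.
- **Stylus:** it stood upright in the stand when I looked from the wrist camera. A last detection in the scene camera found it in the same place as at the start.
- **Slice:** it stopped moving forward at about 12.5 N. Roughly 8 N of that is the spring, and the rest is a light load on the pins plus friction on the plate.

**Both pins touching:** I inferred this and did not see it. My first push met only one pin, so I backed off, re-centred the slice and pushed again. By the contact geometry and an earlier picture it is centred to about 0.1 mm. At the end the sideways force was near zero (−1.2 N). Friction and the roughly 0.5 mm accuracy of the pictures mean a gap of a few tenths of a millimetre at one pin can't be ruled out.

**Other things in the scene:** I did not go near the cup, the jar or the thin slice, but I did not check their positions again at the end.

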